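Mount the grinding disc on its keyed spindle

TASK

Get the model grinder ready: take the loose steel drive key out of its stand and drop it upright into the slot of the grinder's spindle, all the way to the bottom. Then slide the grinding disc down over the spindle, boss up and with its keyway over the key, lowering it rather than letting it fall, until it sits flat on the drive flange. Leave the beaker, the bur stand and the jar where they stand.

Things in the scene. Friction and masses are not known exactly. Their poses are not given: they have to be found in the camera images.
- grinder: Fixed disc grinder: a white box 150 x 130 x 50 mm with a round aluminium drive flange (88 mm diameter, 28 mm high) on its top and an upright steel spindle (32 mm diameter). Origin under its centre, on the spindle axis; z up, -x towards its switch panel.
- spindle_seat (a point): Centre of the flange's top face, on the spindle axis, 78 mm above the counter. The spindle rises 38 mm above it, its top edge chamfered 3 mm. Axes: z up; the spindle's key slot is on the -x side, which is the side of the switch panel.
- slot_floor (a point): Centre of the key slot's bottom: 16 mm from the spindle axis towards -x, 25 mm below the flange face, 63 mm below the spindle top; axes as spindle_seat. The slot is 14.6 mm wide (y), open to -x and at the top; inside the flange it is a closed pocket from 7 to 25 mm from the axis, its mouth chamfered 2.5 mm.
- key_center (a point): Centre of the loose steel key, a bar 88 mm tall (z), 16 mm deep (x), 12 mm wide (y), 0.13 kg, both ends chamfered 2.5 mm; alike either way up and round. It starts upright in its stand, foot 15 mm above the counter. In the slot it stands so too: the 16 mm side along the radius, 12 mm across the slot, its top 25 mm above the spindle top.
- key_stand: Fixed grey plastic block 72 x 62 x 45 mm (x, y, z) with a pocket 30 mm deep and about 2.5 mm larger than the key in its top centre; origin at the centre of its underside, z up. The key's upper 58 mm stand clear of it.
- disc_center (a point): Centre of the loose grinding disc, on its axis, 33 mm above its underside; it starts flat, boss up. Dark disc 120 mm diameter, 14 mm thick; on it an aluminium boss 64 mm diameter, 52 mm high, with two flats 56 mm apart, facing its +y and -y, to grip. About 0.5 kg. Mounted, its underside rests on the flange face and its -x points along -x of spindle_seat.
- disc_keyway (a point): Middle of the disc's keyway, 21 mm from its axis towards its -x, 33 mm above its underside. The bore (35 mm diameter) goes right through the disc and boss; the keyway is 15 mm wide and reaches 27 mm from the axis. The lower edge of both is chamfered 3 mm.
- beaker: Clear beaker, 72 mm diameter, 58 mm tall; a bystander; origin at the centre of its underside.
- bur_stand: Round purple bur stand, 69 mm diameter, 50 mm tall; a bystander; origin at the centre of its underside.
- jar: Round white jar with a lid, 63 mm diameter, 58 mm tall; a bystander; origin at the centre of its underside.
Not all that is in view belongs to the job. What is shaped like the part that bears key_center but green is not meant.

How it is judged:
On the way, in this order (a step that is already met when the one before it is completed fails the run):
1. the key stands at the bottom of the spindle's slot and is let go (z of key_center in the frame of slot_floor below 0.048 m and horizontal distance between key_center and slot_floor below 0.005 m and angle between the z axis of key_center and the z axis of slot_floor, either way round below 0.12 rad and contact force between the fingers and key below 0.3 N), for 0.2 s.
2. the disc sits on the flange, its keyway over the key (z of disc_center in the frame of spindle_seat below 0.036 m and horizontal distance between disc_center and spindle_seat below 0.004 m and x of disc_keyway in the frame of spindle_seat below -0.015 m), for 0.2 s.
At the end, for the whole second after the job is handed in: The key stands at the bottom of the slot (within 4 mm in height and 5 mm sideways), and the disc lies at rest on the drive flange (within 3 mm in height, 4 mm off the axis, 0.06 rad of level), boss up, its keyway over the key (all of step 2 and z of key_center in the frame of slot_floor below 0.048 m and horizontal distance between key_center and slot_floor below 0.005 m and angle between disc_center's own z axis and vertical below 0.06 rad and linear speed of disc below 0.02 m/s); the robot touches nothing.
It fails at once if the disc is let fall onto the spindle or the flange (faster than 0.5 m/s while on the spindle) (horizontal distance between disc_center and spindle_seat below 0.02 m and z of disc_center in the frame of spindle_seat below 0.095 m and linear speed of disc above 0.5 m/s).
It fails at once if the beaker, the bur stand or the jar is moved by more than 30 mm (distance of any of beaker, bur_stand, jar from where it was at the start of the episode above 0.03 m).
It also fails if it takes over 66 s, if anything falls off the work surface, if the arm or the gripper's body presses on something with over 40 N, if the wrist force passes 120 N, or if a joint passes its speed limit or range.

ROBOT

A 7-joint arm with a two-finger parallel gripper is mounted at the origin on a cart in front of the work surface, level with it; the furniture and walls round the work are solid. World frame = base frame: x ahead of the robot, y to its left, z up, the work surface at z = 0. Lengths are in m, angles in rad, forces in N, time in s.
With the tool pointing down it reaches from about 0.4 to 0.85 m from the base axis. Payload 4.5 kg.
Tool frame: the origin (TCP) lies between the finger pads; the fingertips stand 8 mm ahead of it and the grasp point (between the pads) lies 11 mm behind it; z points along the fingers, y is the direction in which the jaws open and shut (so a half turn about z gives the same grasp; the last joint's range is limited). The gripper opens to 88 mm and grips with 3 to 60 N. Pads are 18 mm wide; open, the fingers measure 123 mm over their backs; the gripper's body (75 mm by 187 mm) begins 45 mm behind the grasp point.
Start: joints at [1.221, 0.689, -0.195, 1.565, 0.157, 0.902, -0.215], TCP at [0.234, -0.58, 0.247] pointing down, gripper open.
Joint ranges: [-3.01, 3.01], [-0.46, 2.08], [-1.47, 1.51], [0.13, 2.56], [-1, 4.14], [0.04, 2.09], [-2.66, 2.66]. Speed limits (rad/s): [2.57, 2.57, 3.14, 3.14, 3.14, 3.14, 3.14].

INTERFACE

Orientations are given as a unit quaternion [x, y, z, w].
In Python, from plant import r gives the robot as it stands.
- The arm moves only by the tool carry_out, never from a script. Its argument "commands" is a list that holds one entry, the list of rows, each a list of 7 numbers: the turn, a rotation vector about the tool's x, y, z in rad, then the shift along the tool's x, y, z in cm, then the finger opening in cm, from 0 to 8.81. A call has 1 to 10 rows; each row is the pose to reach, as a shift and turn from the pose commanded when the call began, along the tool's axes at that moment; what a row does not reach only later rows make up. A row lasts 1/12 s, in which the tool goes at most 41.7 mm and 7.16 degrees, less where a joint would pass 70% of its speed; a pose out of reach is approached as far as the arm can. A call with a gripper value outside its range is refused whole. The fingers move at their own pace and stop on an object; "force" is the grip in N (left out, the last holds). Time passes only in rows, so rows that repeat a pose let the fingers close. It gives the time, the measured TCP pose, the force and the opening at its end, in the units of the state.
- r.get_state(): the state, without advancing time (a new reading comes with each control period).
- r.snapshot(name): name is "scene" or "top" or "wrist"; returns a dict with "pixels" (384x512x3 uint8, red, green, blue), "mtx" (3x3 intrinsics, pixels), "xyz" and "rotation" of the camera in the world. Camera axes: x right, y down, z forward; pixel columns grow to the right and rows downward; lengths in m; the calibration is good to about 2 mm. A picture is of the moment at which its call begins. There is no depth.
- r.finish_job(): hands the job in, once; it reports no verdict.
The state is a dict: "clock": time; "q": joint angles; "qd": joint speeds; "joint_torque": joint torques, N m; "tool_pos": TCP position; "eef_rot": TCP orientation; "contact_force": force on the tool from outside, world axes, zero at the start; "moment": the same for the moment, N m; "opening": opening from 0.0 (shut) to 1.0 (fully open).
Only numpy, scipy, OpenCV 4.12 (cv2) and the standard library are available. Lean on these libraries where they do the work, as an engineer would, in place of code of your own. Each camera call takes 0.05 s, during which the arm holds its last target.

## Working session

There is one attempt and no reset: what is moved stays moved. The work goes in short steps, Python scripts to look and compute and a tool call to move; the robot and the scene stay as the last step left them, time stands still between calls to the robot, and variables do not carry over. Pictures are saved under pics/ and viewed, and the job is handed in when it is done.

Besides the shell and the picture viewer there is one more tool, called as name(argument=value, ...) on one line, values as JSON. carry_out: Moves the arm, as the interface text tells. Its arguments: {"type":"object","properties":{"commands":{"type":"array"},"force":{"type":"number"}},"required":["commands"]}

```bash
ls; mkdir -p pics
python3 - <<'E'
from plant import r
import cv2,numpy as np
s=r.get_state();print({k:np.round(v,3) for k,v in s.items()})
for n in("scene","top","wrist"):
    c=r.snapshot(n);cv2.imwrite(f"pics/{n}0.png",c["pixels"][:,:,::-1])
    print(n,c["mtx"].tolist(),np.round(c["xyz"],4),np.round(c["rotation"],4).tolist())
E
```

```text
pics
{'clock': np.float64(0.0), 'q': array([ 1.221,  0.69 , -0.195,  1.566,  0.157,  0.903, -0.215]), 'qd': array([ 0.   ,  0.001, -0.002,  0.001, -0.001, -0.   , -0.002]), 'joint_torque': array([-1.0000e-03, -5.2756e+01, -1.2670e+00, -1.5343e+01, -5.2000e-02,
        7.0000e-03,  0.0000e+00]), 'tool_pos': array([ 0.234, -0.579,  0.246]), 'eef_rot': array([ 0.982,  0.191, -0.   , -0.001]), 'contact_force': array([-0.608, -1.025, -0.008]), 'moment': array([ 0.02 ,  0.032, -0.006]), 'opening': np.float64(1.002)}
scene [[370.02002539706325, 0.0, 255.41217097079445], [0.0, 370.02002539706325, 188.8411211239148], [0.0, 0.0, 1.0]] [ 0.196  -0.7943  0.5085] [0.8435, -0.1771, 0.0994, -0.4972]
top [[346.49879688040147, 0.0, 254.77099481722283], [0.0, 346.49879688040147, 184.209135509463], [0.0, 0.0, 1.0]] [ 0.3659 -0.0535  1.1226] [-0.6943, 0.7158, -0.0467, 0.0581]
wrist [[334.7405826276827, 0.0, 257.91735292821664], [0.0, 334.7405826276827, 190.44307371371124], [0.0, 0.0, 1.0]] [ 0.3089 -0.5486  0.3834] [0.8185, -0.5525, -0.0888, 0.1303]
```

View pics/scene0.png

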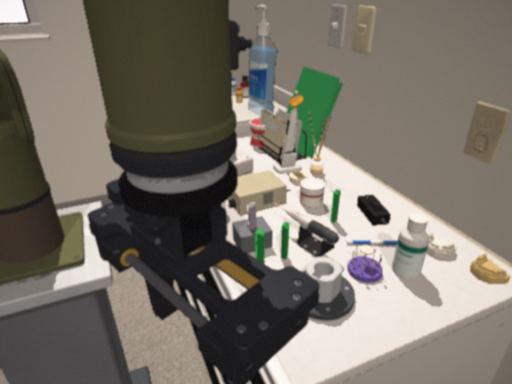

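View pics/top0.png

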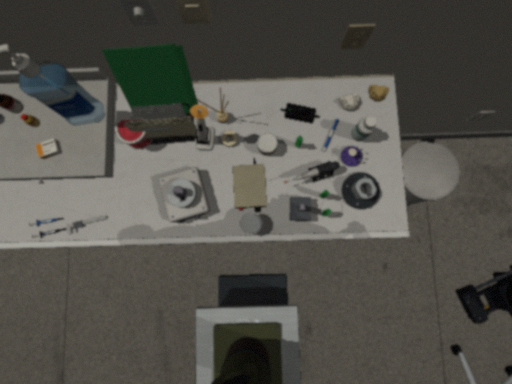

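View pics/wrist0.png

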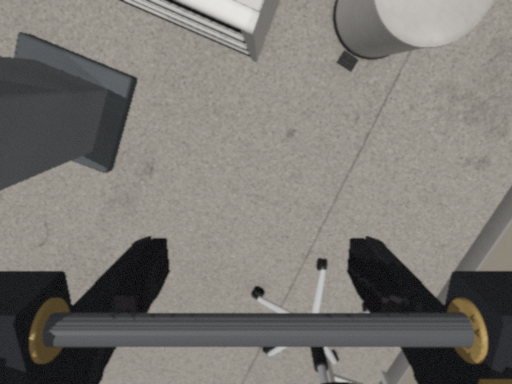

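```bash
cat > h.py <<'E'
import numpy as np,cv2
from scipy.spatial.transform import Rotation as R
from plant import r
def P(c): return c["mtx"],R.from_quat(c["rotation"]).as_matrix(),np.array(c["xyz"])
def plane(c,uv,z):
    K,Rm,t=P(c);d=Rm@np.linalg.solve(np.array(K),[uv[0],uv[1],1.]);return t+d*(z-t[2])/d[2]
def proj(c,p):
    K,Rm,t=P(c);v=np.array(K)@(Rm.T@(np.array(p)-t));return v[:2]/v[2]
def crop(c,x0,y0,x1,y1,s,name):
    im=c["pixels"][y0:y1,x0:x1,::-1];cv2.imwrite("pics/"+name,cv2.resize(im,None,fx=s,fy=s,interpolation=cv2.INTER_CUBIC))
E
python3 - <<'E'
from h import *
c=r.snapshot("top")
crop(c,270,160,400,230,6,"t_right.png");crop(c,145,155,275,245,6,"t_left.png")
for n,uv,z in(("grinder",(183,191),.1),("stand",(303,207),.045),("disc",(364,188),.066),("decoy",(325,195),.0)):print(n,plane(c,uv,z).round(3))
E
```

```text
grinder [0.505 0.176 0.1  ]
stand [ 0.451 -0.186  0.045]
disc [ 0.502 -0.373  0.066]
decoy [ 0.491 -0.265  0.   ]
```

View pics/t_right.png

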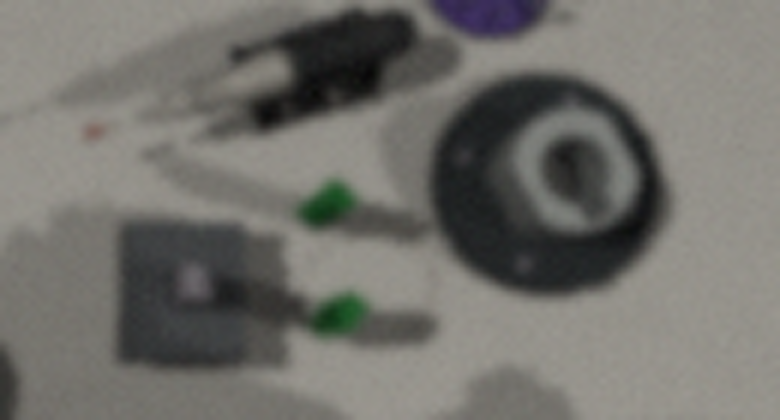

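View pics/t_left.png

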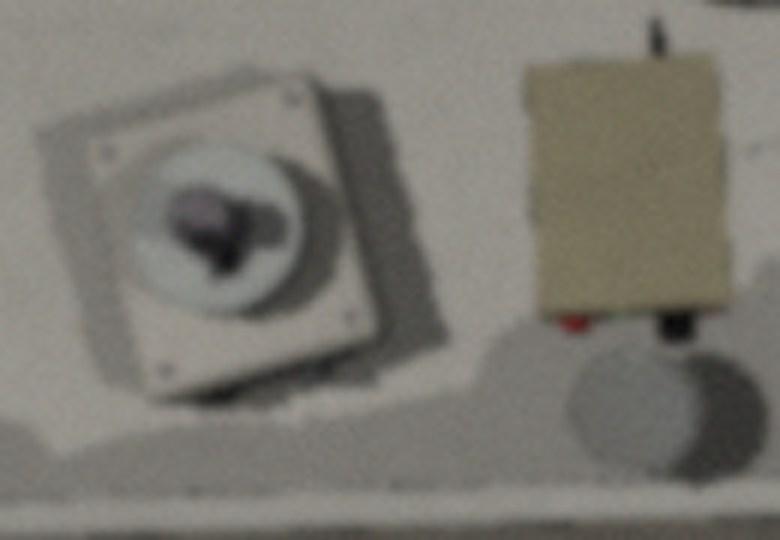

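```bash
cat >> h.py <<'E'
def pose():
    s=r.get_state();return np.array(s["tool_pos"]),R.from_quat(s["eef_rot"])
def down(yaw): # tool z down, tool x at yaw
    return R.from_matrix(np.array([[np.cos(yaw),np.sin(yaw),0],[np.sin(yaw),-np.cos(yaw),0],[0,0,-1.]]))
def goto(xyz,yaw):
    p,q=pose();w=(q.inv()*down(yaw)).as_rotvec();d=q.inv().apply(np.array(xyz)-p)*100
    m=q.as_matrix();print("yaw now",np.arctan2(m[1,0],m[0,0]).round(4),"turn",w.round(4),"shift cm",d.round(2));return w,d
E
python3 - <<'E'
from h import *
c=r.snapshot("wrist");K,Rm,t=P(c);p,q=pose()
M=q.as_matrix();print("cam in tool",(M.T@(t-p)).round(4));print((M.T@Rm).round(4))
t=r.snapshot("top")
for uv in((270+120/6,160+225/6),(270+245/6,160+225/6),(270+245/6,160+362/6),(270+120/6,160+362/6)):print(plane(t,uv,.045).round(3))
goto((.40,-.33,.26),0.2)
E
```

```text
cam in tool [ 0.081  -0.0004 -0.1373]
[[-9.000e-04 -9.503e-01 -3.113e-01]
 [ 1.000e+00 -8.000e-04 -2.000e-04]
 [-0.000e+00 -3.113e-01  9.503e-01]]
[ 0.482 -0.147  0.045]
[ 0.48  -0.212  0.045]
[ 0.409 -0.208  0.045]
[ 0.411 -0.144  0.045]
yaw now 0.3838 turn [-5.000e-04  1.000e-04  1.838e-01] shift cm [ 24.73 -16.91  -1.34]
```

Run:
```python
from h import *
goto((.50,-.28,.29),0.1)
```

```text
yaw now 0.3838 turn [-5.000e-04  1.000e-04  2.838e-01] shift cm [ 35.88 -17.8   -4.34]
```

carry_out(commands=[[[0, 0, 0.06, 5, -2.5, -4.3, 8.8], [0, 0, 0.1, 9, -4.5, -4.3, 8.8], [0, 0, 0.15, 13, -6.5, -4.3, 8.8], [0, 0, 0.2, 17, -8.5, -4.3, 8.8], [0, 0, 0.24, 21, -10.4, -4.3, 8.8], [0, 0, 0.28, 25, -12.4, -4.3, 8.8], [0, 0, 0.28, 29, -14.4, -4.3, 8.8], [0, 0, 0.28, 33, -16.4, -4.3, 8.8], [0, 0, 0.28, 35.9, -17.8, -4.3, 8.8], [0, 0, 0.28, 35.9, -17.8, -4.3, 8.8]]])

```text
clock: 1.13
tool_pos: [0.5021, -0.2771, 0.2899]
eef_rot: [0.999, 0.053, 0.0, -0.0]
contact_force: [1.4, 0.3, -0.0]
opening: 0.999
```

Run:
```python
from h import *
c=r.snapshot("wrist");crop(c,0,0,512,384,1.5,"w1.png");print(pose()[0])
s=r.snapshot("scene");crop(s,220,160,380,340,4.2 if 0 else 3.3,"s1.png")
```

```text
[ 0.50833229 -0.26903589  0.28991654]
```

View pics/w1.png

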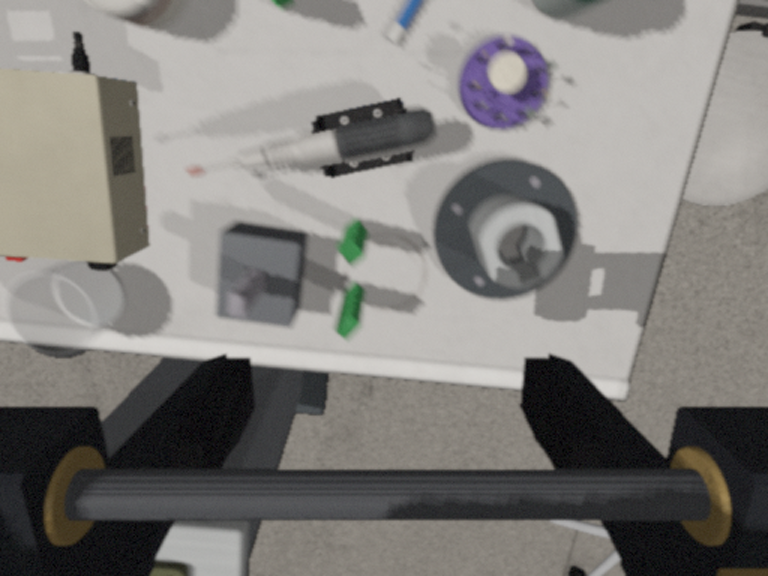

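View pics/s1.png

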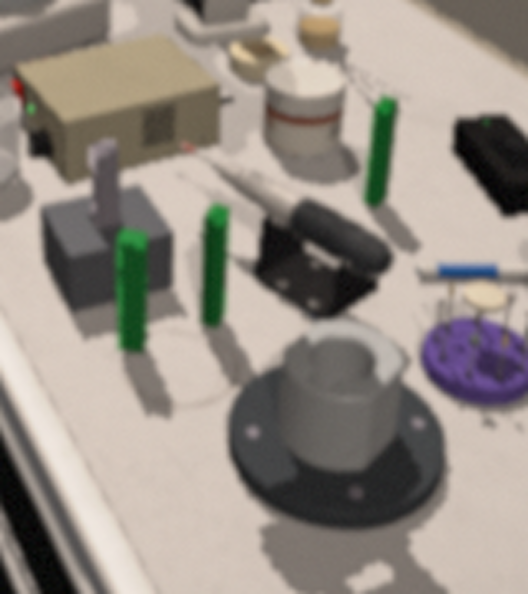

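Run:
```python
from h import *
goto((.45,-.182,.24),-.05)
```

```text
yaw now 0.1164 turn [-0.0045 -0.0043  0.1664] shift cm [-4.52 -9.59  5.  ]
```

Run:
```python
from h import *
for i in range(4):
    s=r.get_state();print(s["clock"],s["tool_pos"].round(4),R.from_quat(s["eef_rot"]).as_rotvec().round(4),s["qd"].round(3)); r.snapshot("top")
```

```text
1.2333 [ 0.5058 -0.2722  0.2898] [-3.1319 -0.1825 -0.0069] [ 0.078 -0.011  0.093  0.031  0.04   0.012  0.048]
1.2833 [ 0.5029 -0.2761  0.2897] [-3.135e+00 -1.749e-01 -2.300e-03] [ 0.066 -0.004  0.075  0.019  0.022  0.005  0.012]
1.3333 [ 0.5009 -0.2789  0.2896] [-3.137e+00 -1.677e-01  4.000e-04] [ 0.047 -0.004  0.045  0.01   0.008  0.002  0.002]
1.3833 [ 0.4997 -0.2806  0.2896] [ 3.1367e+00  1.6270e-01 -1.4000e-03] [ 0.031 -0.003  0.022  0.005  0.001 -0.002  0.   ]
```

Run:
```python
from h import *
goto((.45,-.182,.24),-.05)
```

```text
yaw now 0.1017 turn [0.001  0.0011 0.1517] shift cm [ -3.88 -10.4    4.96]
```

carry_out(commands=[[[0, 0, 0.03, -0.6, -1.5, 0.8, 8.8], [0, 0, 0.06, -1.3, -3.5, 1.7, 7], [0, 0, 0.09, -2.2, -6, 2.8, 6], [0, 0, 0.12, -3, -8, 3.8, 5], [0, 0, 0.14, -3.5, -9.4, 4.5, 4], [0, 0, 0.15, -3.8, -10.1, 4.8, 4], [0, 0, 0.15, -3.9, -10.4, 4.96, 4], [0, 0, 0.15, -3.9, -10.4, 4.96, 4], [0, 0, 0.15, -3.9, -10.4, 4.96, 4]]])

```text
clock: 2.18
tool_pos: [0.4513, -0.1822, 0.2405]
eef_rot: [1.0, -0.024, 0.001, 0.001]
contact_force: [0.1, 0.6, -0.1]
opening: 0.458
```

Run:
```python
from h import *
c=r.snapshot("wrist");crop(c,100,40,420,280,2.5,"w2.png");np.savez("w2.npz",**c);print(pose()[0])
```

```text
[ 0.45142344 -0.18218615  0.24056649]
```

View pics/w2.png

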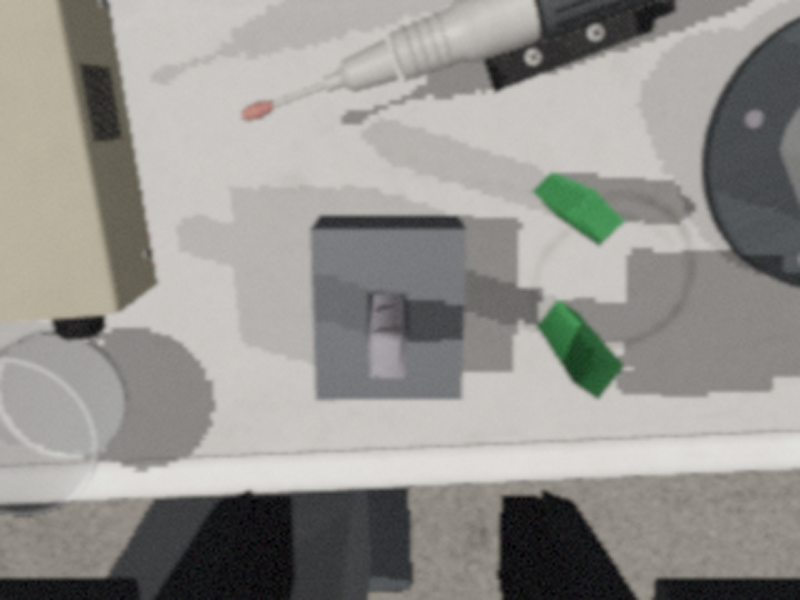

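Run:
```python
from h import *
c=dict(np.load("w2.npz"))
f=lambda u,v:(100+(u+.5)/2.5-.5,40+(v+.5)/2.5-.5)
co=[plane(c,f(*p),.045) for p in((314,228),(465,228),(462,398),(317,398))]
print(np.round(co,4),np.mean(co,0))
for uv in((368,378),(406,378),(387,378)):print(plane(c,f(*uv),.1005).round(4),plane(c,f(*uv),.103).round(4))
hsv=cv2.cvtColor(c["pixels"],cv2.COLOR_RGB2HSV)
```

```text
[[ 0.4869 -0.1515  0.045 ]
 [ 0.484  -0.2112  0.045 ]
 [ 0.4127 -0.2083  0.045 ]
 [ 0.4157 -0.1471  0.045 ]] [ 0.44984654 -0.17950972  0.045     ]
[ 0.4416 -0.1719  0.1005] [ 0.4424 -0.172   0.103 ]
[ 0.4409 -0.1851  0.1005] [ 0.4418 -0.1851  0.103 ]
[ 0.4413 -0.1785  0.1005] [ 0.4421 -0.1786  0.103 ]
```

Run:
```python
from h import *
goto((.449,-.179,.071),-.045)
```

```text
yaw now -0.0478 turn [ 0.0011 -0.0017 -0.0028] shift cm [-0.29 -0.33 16.96]
```

carry_out(commands=[[[0, 0, 0, -0.3, -0.3, 1, 4], [0, 0, 0, -0.3, -0.3, 3, 4], [0, 0, 0, -0.3, -0.3, 6, 4], [0, 0, 0, -0.3, -0.3, 9, 4], [0, 0, 0, -0.3, -0.3, 12, 4], [0, 0, 0, -0.3, -0.3, 14.5, 4], [0, 0, 0, -0.3, -0.3, 16, 4], [0, 0, 0, -0.3, -0.3, 16.8, 4], [0, 0, 0, -0.3, -0.3, 17, 4], [0, 0, 0, -0.3, -0.3, 17, 4]]], force=25)

```text
clock: 3.07
tool_pos: [0.4483, -0.1782, 0.0701]
eef_rot: [1.0, -0.023, 0.0, 0.0]
contact_force: [0.0, 0.7, 0.8]
opening: 0.451
```

Run:
```python
from h import *
c=r.snapshot("wrist");crop(c,100,100,420,340,2.5,"w3.png");print(pose()[0])
goto((.449,-.179,.071),-.045)
```

```text
[ 0.44854743 -0.17814947  0.07070398]
yaw now -0.0467 turn [ 0.0006 -0.0014 -0.0017] shift cm [ 0.05  0.08 -0.03]
```

View pics/w3.png

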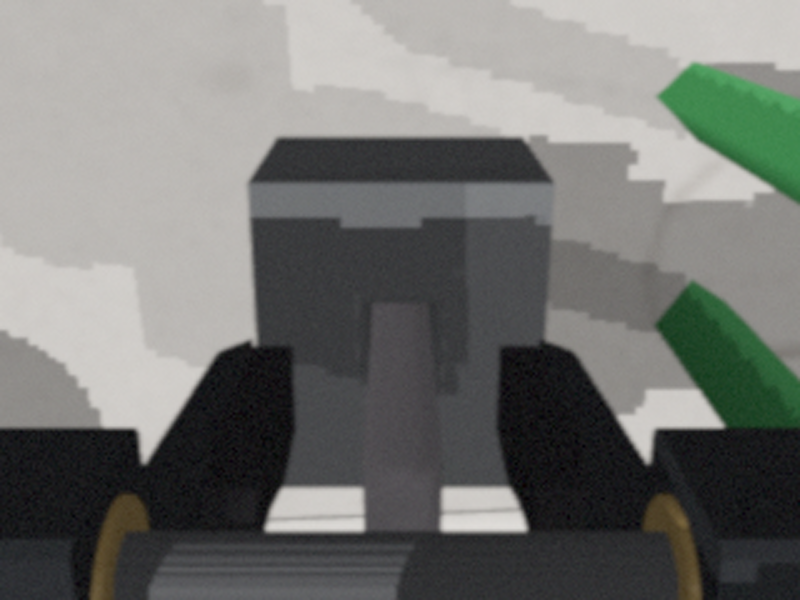

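Key (crop x≈400) lies midway between the finger pads (295 and 500), with the jaws square to the stand. I'll close on it now.

carry_out(commands=[[[0, 0, 0, 0.05, 0.05, 0, 2], [0, 0, 0, 0.05, 0.05, 0, 1], [0, 0, 0, 0.05, 0.05, 0, 0.5], [0, 0, 0, 0.05, 0.05, 0, 0.5], [0, 0, 0, 0.05, 0.05, 0, 0.5], [0, 0, 0, 0.05, 0.05, 0, 0.5], [0, 0, 0, 0.05, 0.05, 0, 0.5]]], force=30)

```text
clock: 3.7
tool_pos: [0.4486, -0.178, 0.0705]
eef_rot: [1.0, -0.023, 0.0, 0.0]
contact_force: [0.2, 0.7, 5.6]
opening: 0.132
```

Run:
```python
from h import *
c=r.snapshot("wrist");crop(c,100,100,420,340,2.5,"w4.png");goto((.449,-.179,.071),-.045);print(r.get_state()["opening"]*88)
```

```text
yaw now -0.0461 turn [ 0.0001 -0.0008 -0.0011] shift cm [ 0.04  0.1  -0.05]
12.06345961907805
```

View pics/w4.png

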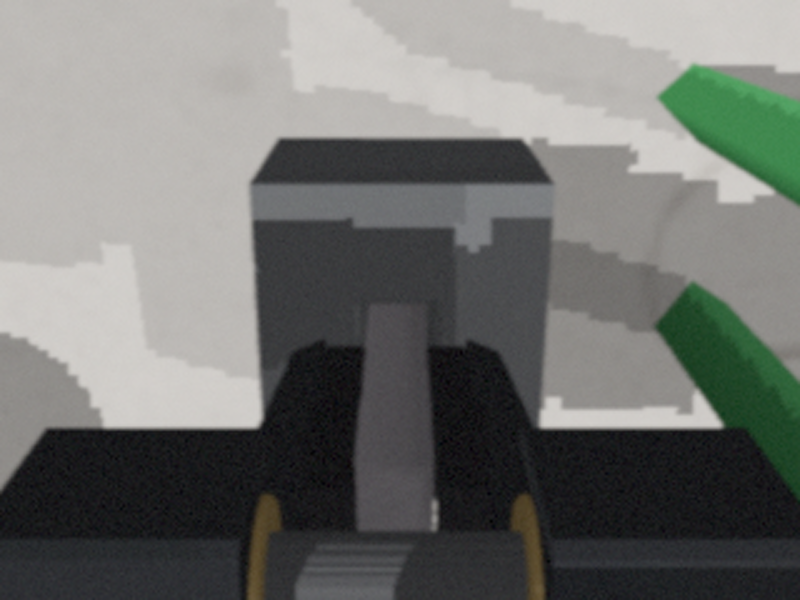

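carry_out(commands=[[[0, 0, 0, 0, 0, -0.5, 0.5], [0, 0, 0, 0, 0, -1.5, 0.5], [0, 0, 0, 0, 0, -3, 0.5], [0, 0, 0, 0, 0, -5, 0.5], [0, 0, 0, 0, 0, -8, 0.5], [0, 0, 0, 0, 0, -11, 0.5], [0, 0, 0, 0, 0, -14, 0.5], [0, 0, 0, 0, 0, -17, 0.5], [0, 0, 0, 0, 0, -19, 0.5], [0, 0, 0, 0, 0, -20, 0.5]]])

```text
clock: 4.58
tool_pos: [0.4489, -0.1784, 0.2736]
eef_rot: [1.0, -0.023, 0.002, 0.001]
contact_force: [-0.1, 0.3, -2.0]
opening: 0.134
```

Run:
```python
from h import *
s=r.get_state();print(s["opening"]*88,s["contact_force"])
goto((.46,.17,.30),.25)
```

```text
11.82701078628809 [-0.10301119  0.25005537 -1.95578138]
yaw now -0.0466 turn [ 0.002  -0.0043 -0.2966] shift cm [ -0.51 -34.85  -2.69]
```

carry_out(commands=[[[0, 0, -0.02, 0, -1, -0.5, 0.5], [0, 0, -0.06, 0, -4, -1, 0.5], [0, 0, -0.1, 0, -8, -2, 0.5], [0, 0, -0.15, -0.2, -12, -2.7, 0.5], [0, 0, -0.2, -0.2, -16, -2.7, 0.5], [0, 0, -0.25, -0.3, -20, -2.7, 0.5], [0, 0, -0.3, -0.4, -24, -2.7, 0.5], [0, 0, -0.3, -0.5, -28, -2.7, 0.5], [0, 0, -0.3, -0.5, -31, -2.7, 0.5], [0, 0, -0.3, -0.5, -33, -2.7, 0.5]]])

```text
clock: 5.42
tool_pos: [0.4568, 0.1565, 0.2968]
eef_rot: [0.992, 0.13, -0.001, -0.001]
contact_force: [-0.2, -0.6, -0.8]
opening: 0.13
```

carry_out(commands=[[[0, 0, 0, 0, -1, 0, 0.5], [0, 0, 0, 0, -1.5, 0, 0.5], [0, 0, 0, 0, -1.8, 0, 0.5], [0, 0, 0, 0, -1.8, 0, 0.5], [0, 0, 0, 0, -1.8, 0, 0.5], [0, 0, 0, 0, -1.8, 0, 0.5]]])

```text
clock: 5.92
tool_pos: [0.4542, 0.1676, 0.2971]
eef_rot: [0.992, 0.125, -0.0, 0.0]
contact_force: [0.1, 0.2, -0.8]
opening: 0.134
```

Run:
```python
from h import *
c=r.snapshot("wrist");np.savez("w5.npz",**c);crop(c,100,20,420,260,2.5,"w5.png");goto((.449,-.179,.071),-.045)
```

```text
yaw now 0.2515 turn [0.0007 0.     0.2965] shift cm [-9.14 33.45 22.64]
```

View pics/w5.png

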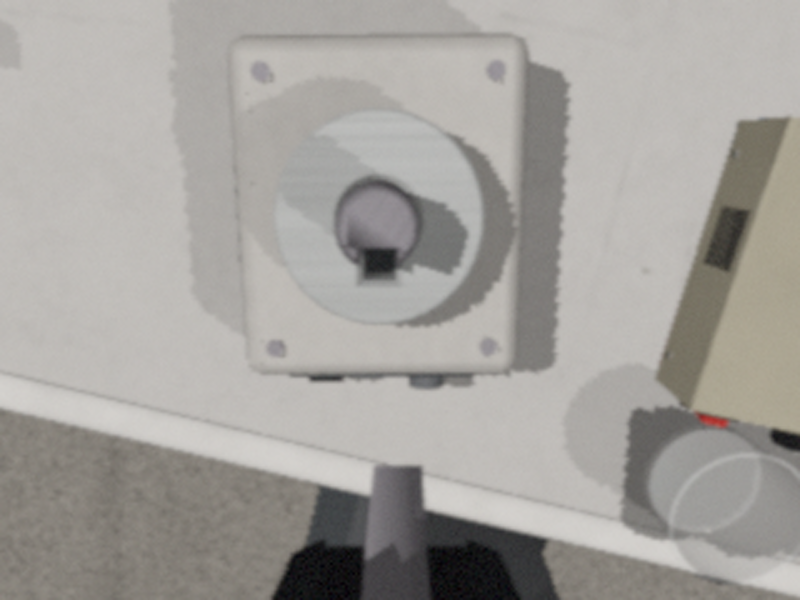

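Run:
```python
from h import *
c=dict(np.load("w5.npz"))
f=lambda p:(100+(p[0]+.5)/2.5-.5,20+(p[1]+.5)/2.5-.5)
def q(p,z): return plane(c,f(p),z)
S=[q(p,.05) for p in((262,72),(496,70),(488,346),(276,348))]
S=np.array(S);print(S.round(4),S.mean(0).round(4))
ax=(S[0]+S[1]-S[2]-S[3]);print("yaw screws",np.arctan2(ax[1],ax[0]), "from y",np.arctan2(*( (S[1]-S[0]+S[2]-S[3])[:2]*[1,-1])))
B=[q(p,.05) for p in((233,37),(526,37),(515,372),(250,372))];B=np.array(B)
print(B.round(4),B.mean(0).round(4));ax=(B[0]+B[1]-B[2]-B[3]);print("yaw box",np.arctan2(ax[1],ax[0]))
# flange circle via ray points
F=[q(p,.078) for p in((276,217),(484,217),(380,110),(380,324))];F=np.array(F);print("flange",F.round(4));
A=np.c_[2*F[:,:2],np.ones(4)];x=np.linalg.lstsq(A,(F[:,:2]**2).sum(1),rcond=None)[0];print(x[:2],np.sqrt(x[2]+x[0]**2+x[1]**2))
# slot mouth in flange
for p,z in(((358,285),.078),((399,285),.078),((378,247),.116),((360,249),.116),((398,249),.116)):print(p,q(p,z).round(4))
```

```text
[[0.55   0.2508 0.05  ]
 [0.5754 0.1548 0.05  ]
 [0.4599 0.1245 0.05  ]
 [0.4344 0.2205 0.05  ]] [0.5049 0.1877 0.05  ]
yaw screws 0.25604026828386683 from y 0.25913085694710336
[[0.5603 0.2653 0.05  ]
 [0.5908 0.1462 0.05  ]
 [0.451  0.1086 0.05  ]
 [0.4199 0.2301 0.05  ]] [0.5055 0.1875 0.05  ]
yaw box 0.2542852262359633
flange [[0.4958 0.2295 0.078 ]
 [0.5171 0.1461 0.078 ]
 [0.5467 0.1979 0.078 ]
 [0.4629 0.1769 0.078 ]]
[0.50482292 0.18738492] 0.04313609935575351
(358, 285) [0.4769 0.1901 0.078 ]
(399, 285) [0.4812 0.1732 0.078 ]
(378, 247) [0.4985 0.1859 0.116 ]
(360, 249) [0.4961 0.1923 0.116 ]
(398, 249) [0.4996 0.1785 0.116 ]
```

Run:
```python
from h import *
c=dict(np.load("w5.npz"))
f=lambda p:(100+(p[0]+.5)/2.5-.5,20+(p[1]+.5)/2.5-.5)
crop(c,220,180,300,250,9,"w5k.png")
p,q=pose()
for z in(.053,.0555):
  for uv in((373,467),(397,467),(421,467)):
    X=plane(c,f(uv),p[2]-z);print(z,uv,(q.inv().apply(X-p)*1000).round(1))
```

```text
0.053 (373, 467) [ 8.2 -5.7 53. ]
0.053 (397, 467) [ 8.2  0.2 53. ]
0.053 (421, 467) [ 8.2  6.  53. ]
0.0555 (373, 467) [ 7.3 -5.7 55.5]
0.0555 (397, 467) [ 7.3  0.2 55.5]
0.0555 (421, 467) [ 7.3  6.1 55.5]
```

View pics/w5k.png

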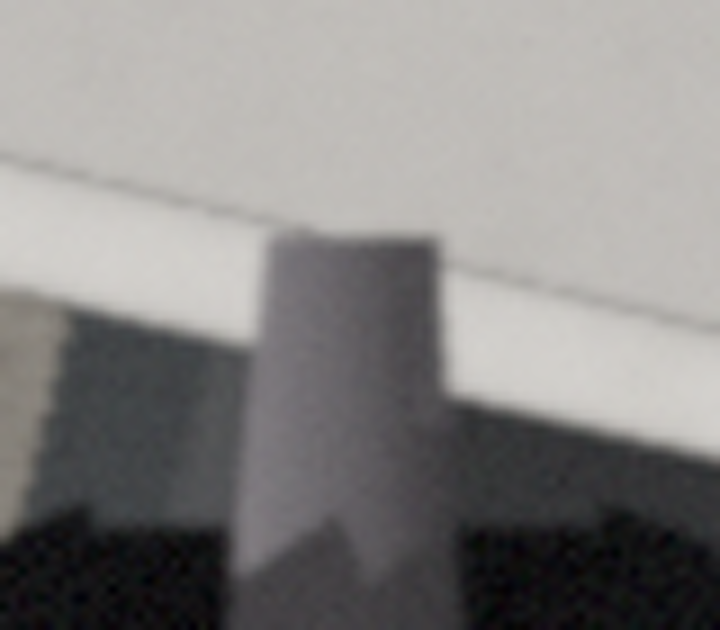

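Run:
```python
from h import *
goto((.4895,.1835,.185),.256)
```

```text
yaw now 0.2515 turn [ 0.0007  0.0001 -0.0045] shift cm [ 3.8  -0.65 11.21]
```

carry_out(commands=[[[0, 0, -0.004, 0.8, -0.1, 0.5, 0.5], [0, 0, -0.004, 2, -0.3, 2, 0.5], [0, 0, -0.004, 3, -0.5, 4, 0.5], [0, 0, -0.004, 3.6, -0.6, 6, 0.5], [0, 0, -0.004, 3.8, -0.65, 8.5, 0.5], [0, 0, -0.004, 3.8, -0.65, 10, 0.5], [0, 0, -0.004, 3.8, -0.65, 10.8, 0.5], [0, 0, -0.004, 3.8, -0.65, 11.2, 0.5], [0, 0, -0.004, 3.8, -0.65, 11.2, 0.5], [0, 0, -0.004, 3.8, -0.65, 11.2, 0.5]]])

```text
clock: 6.8
tool_pos: [0.4898, 0.1852, 0.1856]
eef_rot: [0.992, 0.128, 0.001, -0.0]
contact_force: [-0.8, -0.3, -0.8]
opening: 0.138
```

Run:
```python
from h import *
goto((.4895,.1835,.185),.256)
c=r.snapshot("wrist");np.savez("w6.npz",**c);crop(c,170,100,350,235,4.4,"w6.png")
c=r.snapshot("scene");crop(c,150,60,310,180,4.8,"s6.png")
```

```text
yaw now 0.2576 turn [-0.0002 -0.0013  0.0016] shift cm [-0.07  0.16  0.06]
```

View pics/w6.png

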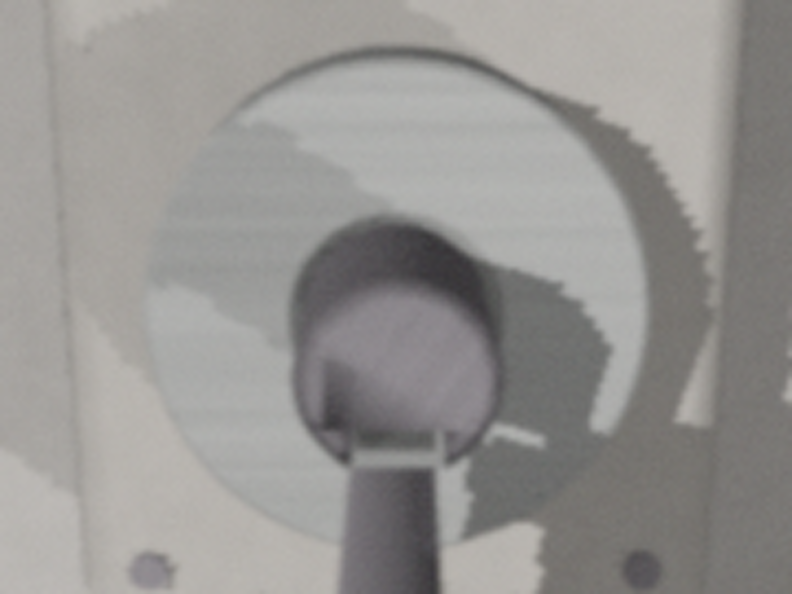

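View pics/s6.png

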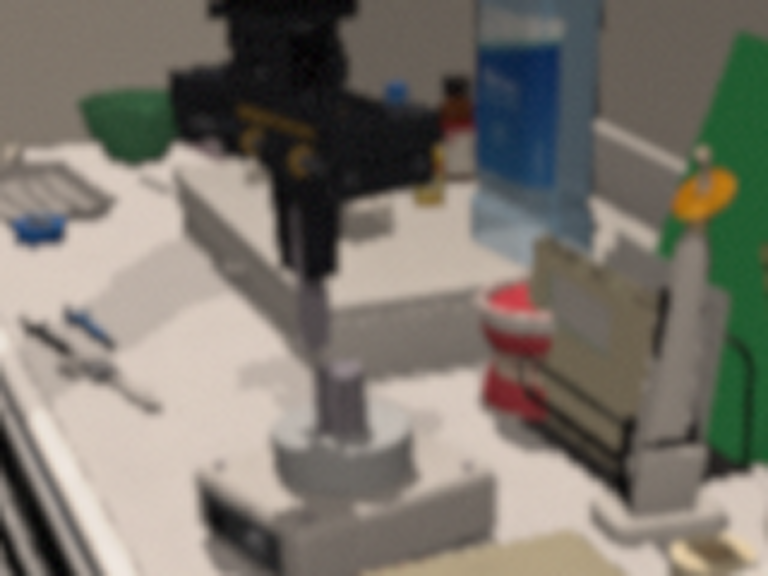

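Run:
```python
from h import *
c=dict(np.load("w6.npz"))
f=lambda p:(170+(p[0]+.5)/4.4-.5,100+(p[1]+.5)/4.4-.5)
F=np.array([plane(c,f(p),.078) for p in((147,290),(650,300),(396,47),(258,165+0*1) if 0 else (220,130),(560,110))])
A=np.c_[2*F[:,:2],np.ones(len(F))];x=np.linalg.lstsq(A,(F[:,:2]**2).sum(1),rcond=None)[0];print(x[:2],np.sqrt(x[2]+x[0]**2+x[1]**2))
for p in((352,455),(442,455),(397,467)):print("slot mouth",plane(c,f(p),.0765).round(4))
# spindle top circle
T=np.array([plane(c,f(p),.113) for p in((295,375),(501,372))]);print("spindle sides",T.round(4),T.mean(0).round(4))
p,q=pose();print(p);goto((.4895,.1835,.185),.256)
for uv in((352,467),(437,467),(394,467)):
    X=plane(c,f(uv),p[2]-.053);print((q.inv().apply(X-p)*1000).round(1),X.round(4))
```

```text
[0.50710673 0.18826011] 0.042961009768688746
slot mouth [0.4784 0.1893 0.0765]
slot mouth [0.4825 0.1738 0.0765]
slot mouth [0.4782 0.181  0.0765]
spindle sides [[0.5018 0.2032 0.113 ]
 [0.5101 0.1736 0.113 ]] [0.5059 0.1884 0.113 ]
[0.48994582 0.18534957 0.18608804]
yaw now 0.2576 turn [-0.0003 -0.0022  0.0016] shift cm [-0.09  0.17  0.11]
[ 8.8 -5.3 53. ] [0.4972 0.1927 0.1331]
[ 8.8  6.4 53. ] [0.5002 0.1814 0.1331]
[ 8.8  0.5 53. ] [0.4987 0.1871 0.1331]
```

carry_out(commands=[[[0, 0, 0, -0.08, 0.09, 0, 0.5], [0, 0, 0, -0.08, 0.09, 0.3, 0.5], [0, 0, 0, -0.08, 0.09, 0.7, 0.5], [0, 0, 0, -0.08, 0.09, 1.2, 0.5], [0, 0, 0, -0.08, 0.09, 1.6, 0.5], [0, 0, 0, -0.08, 0.09, 2.0, 0.5], [0, 0, 0, -0.08, 0.09, 2.3, 0.5], [0, 0, 0, -0.08, 0.09, 2.4, 0.5], [0, 0, 0, -0.08, 0.09, 2.4, 0.5]]])

```text
clock: 7.65
tool_pos: [0.4885, 0.184, 0.1607]
eef_rot: [0.992, 0.129, -0.0, 0.0]
contact_force: [-0.1, -0.2, -1.6]
opening: 0.132
```

Run:
```python
from h import *
goto((.4894,.1843,.162),.256);print(r.get_state()["contact_force"],r.get_state()["moment"])
c=r.snapshot("wrist");np.savez("w7.npz",**c);crop(c,170,130,350,265,4.4,"w7.png")
c=r.snapshot("scene");crop(c,190,100,260,160,10,"s7.png")
```

```text
yaw now 0.258 turn [0.0002 0.0007 0.002 ] shift cm [ 0.1  -0.01 -0.13]
[-0.10340035 -0.16974983 -1.57047805] [-0.02447512 -0.02720191  0.04342281]
```

View pics/w7.png

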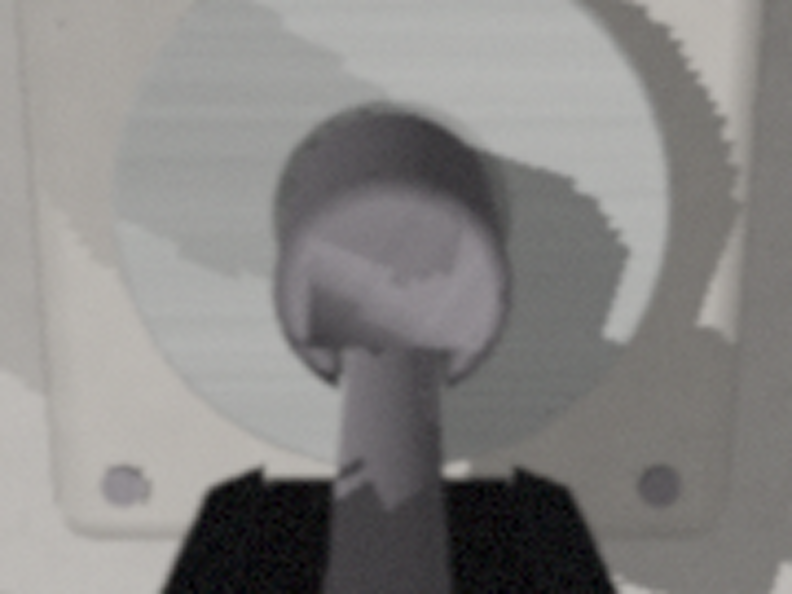

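View pics/s7.png

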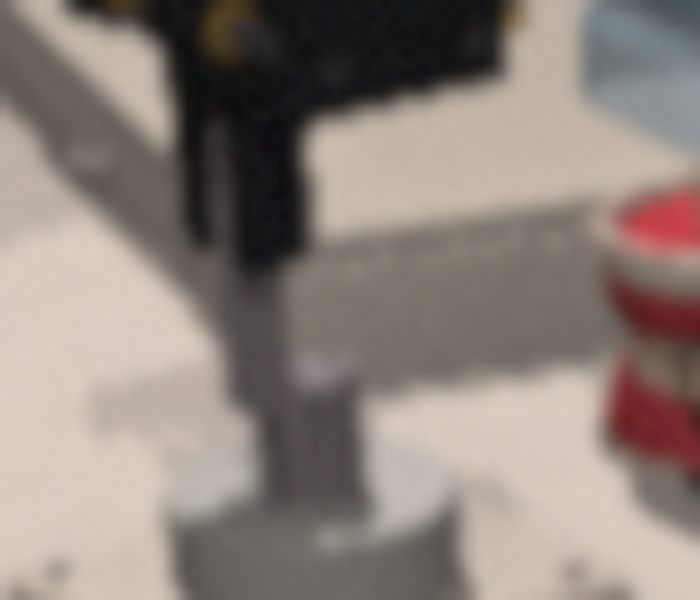

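carry_out(commands=[[[0, 0, 0, 0.08, 0, 0.2, 0.5], [0, 0, 0, 0.08, 0, 0.6, 0.5], [0, 0, 0, 0.08, 0, 1.1, 0.5], [0, 0, 0, 0.08, 0, 1.6, 0.5], [0, 0, 0, 0.08, 0, 2.1, 0.5], [0, 0, 0, 0.08, 0, 2.6, 0.5], [0, 0, 0, 0.08, 0, 3.0, 0.5], [0, 0, 0, 0.08, 0, 3.2, 0.5], [0, 0, 0, 0.08, 0, 3.2, 0.5]]])

```text
clock: 8.5
tool_pos: [0.4892, 0.1841, 0.1285]
eef_rot: [0.992, 0.129, -0.0, 0.0]
contact_force: [0.6, 0.2, -0.1]
opening: 0.131
```

Run:
```python
from h import *
goto((.4894,.1843,.128),.256);print(r.get_state()["contact_force"],r.get_state()["moment"])
c=r.snapshot("wrist");np.savez("w8.npz",**c);crop(c,170,150,350,285,4.4,"w8.png")
```

```text
yaw now 0.2579 turn [0.0003 0.0009 0.0019] shift cm [ 0.03 -0.01  0.05]
[ 0.56625619  0.17563419 -0.12523118] [ 0.01554993  0.02736082 -0.0347917 ]
```

View pics/w8.png

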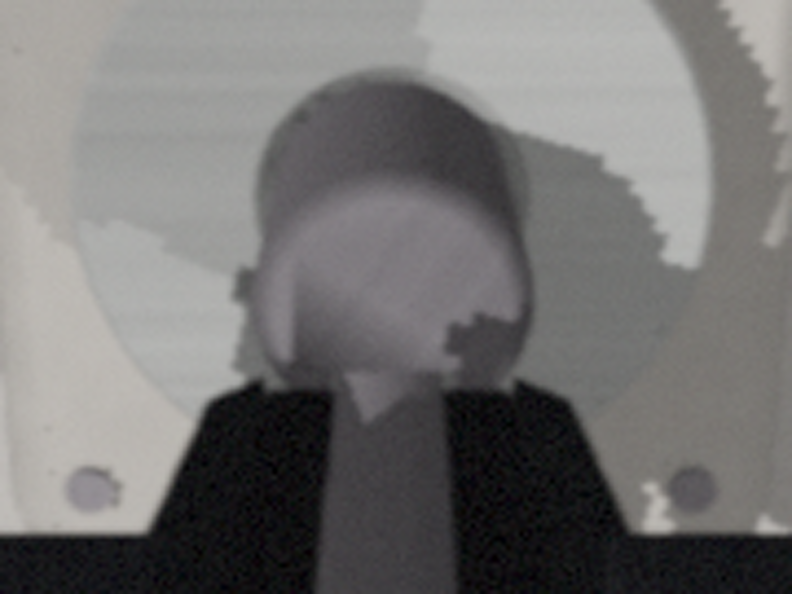

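carry_out(commands=[[[0, 0, 0, 0, 0, 0, 1.6], [0, 0, 0, 0, 0, 0, 2.2], [0, 0, 0, 0, 0, 0, 3], [0, 0, 0, 0, 0, 0, 4], [0, 0, 0, 0, 0, 0, 4], [0, 0, 0, 0, 0, 0, 4]]])

```text
clock: 9.05
tool_pos: [0.4895, 0.1843, 0.1292]
eef_rot: [0.992, 0.129, 0.0, -0.0]
contact_force: [0.8, 0.1, -0.4]
opening: 0.456
```

Run:
```python
from h import *
s=r.get_state();print(s["tool_pos"],s["opening"],s["contact_force"])
c=r.snapshot("wrist");np.savez("w9.npz",**c);crop(c,170,150,350,285,4.4,"w9.png")
c=r.snapshot("scene");crop(c,190,100,260,160,10,"s9.png")
```

```text
[0.48951865 0.1842854  0.12924629] 0.4560491512501454 [ 0.76245661  0.05096216 -0.42583733]
```

View pics/w9.png

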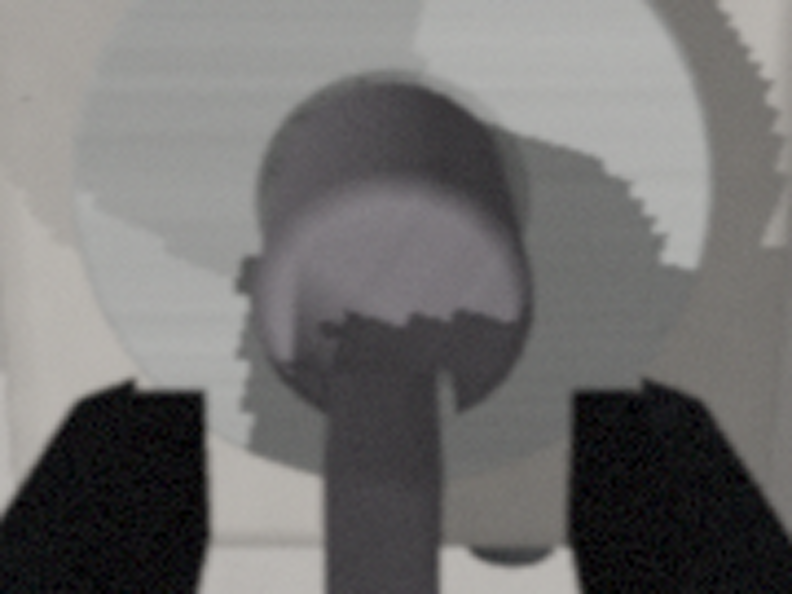

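View pics/s9.png

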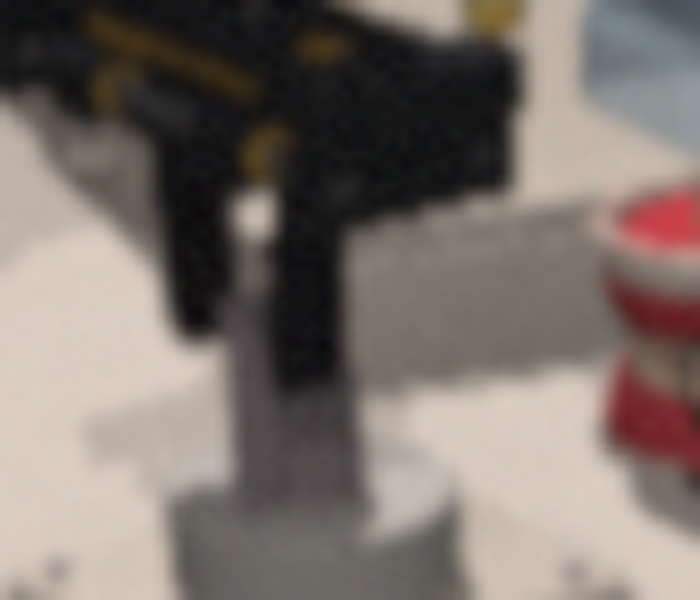

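carry_out(commands=[[[0, 0, 0, 0, 0, -0.5, 4], [0, 0, 0, 0, 0, -2, 4], [0, 0, 0, 0, 0, -4, 4], [0, 0, 0, 0, 0, -7, 4], [0, 0, 0, 0, 0, -10, 4], [0, 0, 0, 0, 0, -13, 4], [0, 0, 0, 0, 0, -15, 4], [0, 0, 0, 0, 0, -16, 4], [0, 0, 0, 0, 0, -16, 4], [0, 0, 0, 0, 0, -16, 4]]])

```text
clock: 9.98
tool_pos: [0.4894, 0.1842, 0.2895]
eef_rot: [0.992, 0.129, 0.0, -0.0]
contact_force: [-0.5, -0.6, 0.0]
opening: 0.454
```

Run:
```python
from h import *
s=r.get_state();print(s["tool_pos"],s["opening"],s["contact_force"])
c=r.snapshot("wrist");np.savez("w10.npz",**c);crop(c,180,120,340,240,5,"w10.png")
c=r.snapshot("scene");np.savez("s10.npz",**c);crop(c,190,100,260,160,10,"s10.png")
```

```text
[0.48939484 0.18416492 0.28949511] 0.4541493331752999 [-0.52798648 -0.56420098  0.0433585 ]
```

View pics/w10.png

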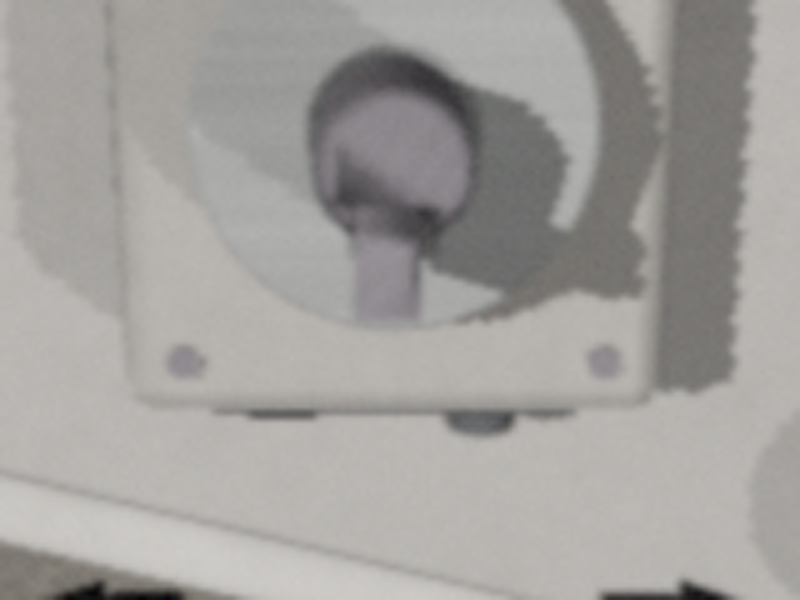

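View pics/s10.png

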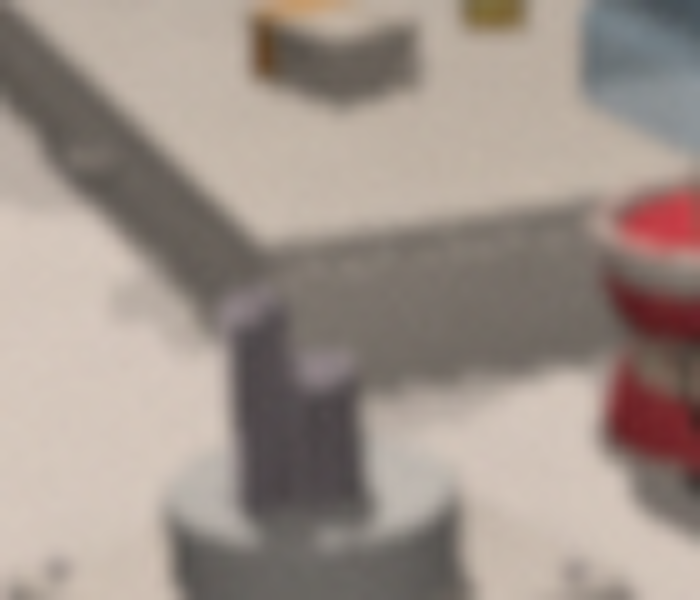

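Run:
```python
from h import *
s=dict(np.load("s10.npz"));w=dict(np.load("w10.npz"))
u=np.array([-.967,-.253])
for z in(.141,.150,.16):
    k=np.array([.5055,.188])+.016*u
    P3=[*k,z];near=[*(k+.008*u),z-.0025]
    a=proj(s,P3);b=proj(w,P3);n=proj(w,near)
    print(z,"scene crop",((a-[190,100])*10).round(0),"wrist crop",((b-[180,120])*5).round(0),"near edge",((n-[180,120])*5).round(0))
print("spindle top scene",((proj(s,[.5055,.188,.116])-[190,100])*10).round(0),"wrist",((proj(w,[.5055,.188,.116])-[180,120])*5).round(0))
```

```text
0.141 scene crop [251. 295.] wrist crop [394. 282.] near edge [394. 321.]
0.15 scene crop [249. 266.] wrist crop [394. 296.] near edge [394. 336.]
0.16 scene crop [247. 232.] wrist crop [394. 313.] near edge [394. 354.]
spindle top scene [302. 364.] wrist [393. 165.]
```

Run:
```python
from h import *
goto((.49,-.36,.28),.3)
```

```text
yaw now 0.258 turn [ 0.0005  0.0021 -0.042 ] shift cm [-13.75  52.62   0.87]
```

carry_out(commands=[[[0, 0, 0, -0.3, 1, 0, 8.8], [0, 0, 0, -1, 4, 0, 8.8], [0, 0, 0, -2, 8, 0, 8.8], [0, 0, 0, -3.1, 12, 0, 8.8], [0, 0, 0, -4.2, 16, 0, 8.8], [0, 0, 0, -5.2, 20, 0, 8.8], [0, 0, 0, -6.3, 24, 0, 8.8], [0, 0, 0, -7.3, 28, 0, 8.8], [0, 0, 0, -8.4, 32, 0, 8.8], [0, 0, 0, -9.4, 36, 0, 8.8]]])

```text
clock: 10.92
tool_pos: [0.4886, -0.1906, 0.2882]
eef_rot: [0.992, 0.128, -0.001, -0.0]
contact_force: [0.6, 0.3, -0.2]
opening: 1.0
```

carry_out(commands=[[[0, 0, 0, -1, 4, 0.1, 8.8], [0, 0, -0.01, -2.1, 8, 0.3, 8.8], [0, 0, -0.02, -3, 11.6, 0.5, 8.8], [0, 0, -0.03, -3.8, 14.5, 0.7, 8.8], [0, 0, -0.04, -4.2, 16, 0.9, 8.8], [0, 0, -0.04, -4.3, 16.6, 0.9, 8.8], [0, 0, -0.04, -4.3, 16.6, 0.9, 8.8], [0, 0, -0.04, -4.3, 16.6, 0.9, 8.8], [0, 0, -0.04, -4.3, 16.6, 0.9, 8.8]]])

```text
clock: 11.67
tool_pos: [0.4915, -0.3571, 0.28]
eef_rot: [0.989, 0.15, -0.0, -0.001]
contact_force: [0.8, -0.1, 0.8]
opening: 0.996
```

Run:
```python
from h import *
goto((.49,-.36,.28),.3)
c=r.snapshot("wrist");np.savez("w11.npz",**c);crop(c,170,80,370,230,4,"w11.png")
```

```text
yaw now 0.3004 turn [-0.0016 -0.0002  0.0004] shift cm [-0.23  0.23 -0.  ]
```

View pics/w11.png

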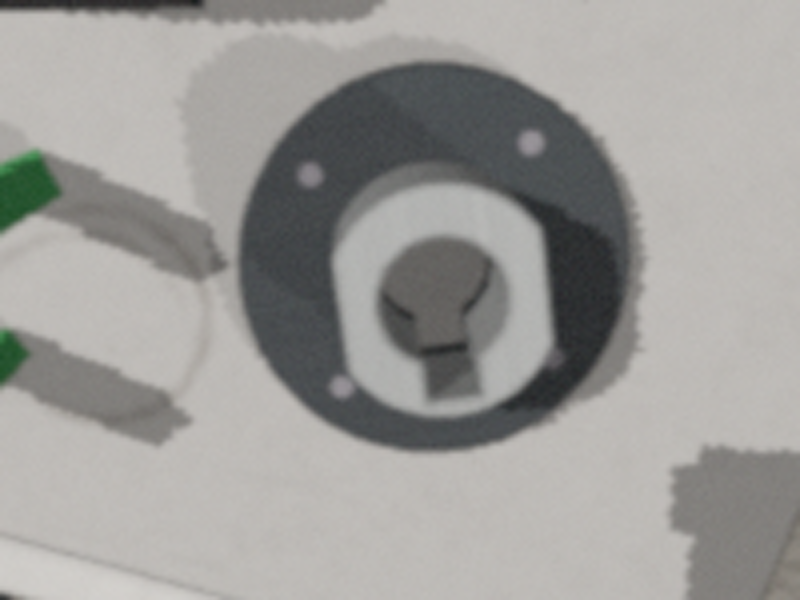

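Run:
```python
from h import *
c=dict(np.load("w11.npz"))
f=lambda p:(170+(p[0]+.5)/4-.5,80+(p[1]+.5)/4-.5)
q=lambda p,z:plane(c,f(p),z)
yaw=lambda a,b:np.arctan2((a-b)[1],(a-b)[0])
for nm,a,b in(("Lflat",(332,258),(346,352)),("Rflat",(543,238),(555,338)),("kwL",(417,340),(427,402)),("kwR",(467,315),(482,392))):
    A,B=q(a,.066),q(b,.066);print(nm,A.round(4),B.round(4),yaw(A,B).round(3))
S=np.array([q(p,.014) for p in((310,175),(531,143),(555,357),(342,386))]);print("screws",S.mean(0).round(4),yaw(S[0]+S[1],S[2]+S[3]),yaw(S[0]+S[3],S[1]+S[2])-np.pi/2,np.linalg.norm(S[0]-S[2]),np.linalg.norm(S[1]-S[3]))
# disc outline: dark mask, ray to z=.014 approx fits
g=cv2.cvtColor(c["pixels"],cv2.COLOR_RGB2GRAY)
def circ(pts,z):
    F=np.array([q(p,z) for p in pts]);A=np.c_[2*F[:,:2],np.ones(len(F))];x=np.linalg.lstsq(A,(F[:,:2]**2).sum(1),rcond=None)[0];return x[:2].round(4),np.sqrt(x[2]+x[0]**2+x[1]**2).round(4)
print("disc",circ(((240,260),(628,240),(437,62),(430,451),(300,112),(560,100)),.014))
print("boss",circ(((445,184),(520,212),(370,207),(380,392),(450,416),(530,385)),.066))
print("bore",circ(((378,295),(509,295),(443,236),(395,257),(490,257),(495,336)),.066))
print("kw end",q((454,397),.066).round(4))
```

```text
Lflat [ 0.5063 -0.346   0.066 ] [ 0.483 -0.357  0.066] 0.442
Rflat [ 0.5278 -0.3975  0.066 ] [ 0.5033 -0.4097  0.066 ] 0.462
kwL [ 0.4918 -0.3743  0.066 ] [ 0.4761 -0.3823  0.066 ] 0.47
kwR [ 0.5023 -0.385   0.066 ] [ 0.4832 -0.3958  0.066 ] 0.514
screws [ 0.5034 -0.3786  0.014 ] 0.44808961643662293 0.4408757614348975 0.09386289512088623 0.09318823656603996
disc (array([ 0.5046, -0.378 ]), np.float64(0.0595))
boss (array([ 0.5039, -0.3787]), np.float64(0.0315))
bore (array([ 0.504 , -0.3776]), np.float64(0.0174))
kw end [ 0.4796 -0.3889  0.066 ]
```

Run:
```python
from h import *
goto((.504,-.378,.11),.448)
t=r.snapshot("top")
for uv in((325,194),(327,212)):print(plane(t,uv,.088).round(3),plane(t,uv,.0).round(3))
```

```text
yaw now 0.3007 turn [-0.001  -0.0005 -0.1473] shift cm [ 0.56  2.37 17.02]
[ 0.484 -0.249  0.088] [ 0.494 -0.265  0.   ]
[ 0.43  -0.251  0.088] [ 0.436 -0.268  0.   ]
```

carry_out(commands=[[[0, 0, -0.03, 0.1, 0.5, 1, 8.8], [0, 0, -0.07, 0.3, 1.3, 3, 8.8], [0, 0, -0.11, 0.5, 2, 6, 8.8], [0, 0, -0.147, 0.56, 2.37, 9, 8.8], [0, 0, -0.147, 0.56, 2.37, 12, 8.8], [0, 0, -0.147, 0.56, 2.37, 14.5, 8.8], [0, 0, -0.147, 0.56, 2.37, 16.2, 8.8], [0, 0, -0.147, 0.56, 2.37, 17, 8.8], [0, 0, -0.147, 0.56, 2.37, 17, 8.8], [0, 0, -0.147, 0.56, 2.37, 17, 8.8]]])

```text
clock: 12.6
tool_pos: [0.5041, -0.38, 0.1108]
eef_rot: [0.975, 0.221, 0.0, 0.0]
contact_force: [0.5, 0.1, 0.4]
opening: 0.997
```

Run:
```python
from h import *
goto((.504,-.378,.04),.448)
c=r.snapshot("wrist");np.savez("w12.npz",**c);crop(c,100,110,420,350,2.5,"w12.png")
```

```text
yaw now 0.4457 turn [ 0.0006 -0.0006 -0.0023] shift cm [ 0.07 -0.19  7.08]
```

View pics/w12.png

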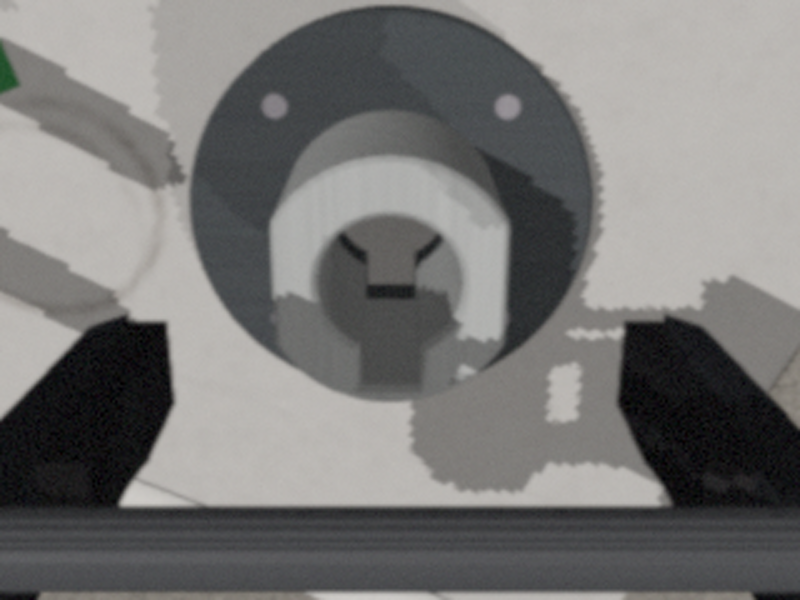

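carry_out(commands=[[[0, 0, 0, 0.05, -0.15, 0.5, 8.8], [0, 0, 0, 0.05, -0.15, 1.5, 8.8], [0, 0, 0, 0.05, -0.15, 3, 8.8], [0, 0, 0, 0.05, -0.15, 4.5, 8.8], [0, 0, 0, 0.05, -0.15, 5.8, 8.8], [0, 0, 0, 0.05, -0.15, 6.6, 8.8], [0, 0, 0, 0.05, -0.15, 7, 8.8], [0, 0, 0, 0.05, -0.15, 7.1, 8.8], [0, 0, 0, 0.05, -0.15, 7.1, 8.8]]])

```text
clock: 13.4
tool_pos: [0.5034, -0.3789, 0.0392]
eef_rot: [0.975, 0.221, 0.0, 0.0]
contact_force: [-0.2, -0.2, 0.3]
opening: 0.999
```

carry_out(commands=[[[0, 0, 0, 0, 0, 0, 7.5], [0, 0, 0, 0, 0, 0, 6.5], [0, 0, 0, 0, 0, 0, 6], [0, 0, 0, 0, 0, 0, 5], [0, 0, 0, 0, 0, 0, 5], [0, 0, 0, 0, 0, 0, 5], [0, 0, 0, 0, 0, 0, 5], [0, 0, 0, 0, 0, 0, 5]]], force=45)

```text
clock: 14.07
tool_pos: [0.5033, -0.3789, 0.0394]
eef_rot: [0.975, 0.221, 0.0, 0.0]
contact_force: [-0.4, 0.0, 3.0]
opening: 0.633
```

Run:
```python
from h import *
goto((.504,-.378,.04),.448);s=r.get_state();print(s["opening"]*88,s["contact_force"])
c=r.snapshot("wrist");np.savez("w13.npz",**c);crop(c,100,110,420,350,2.5,"w13.png")
```

```text
yaw now 0.4448 turn [ 0.0004 -0.0001 -0.0032] shift cm [ 0.1  -0.05 -0.06]
55.737956332084494 [-0.446708    0.04431952  3.04546905]
```

View pics/w13.png

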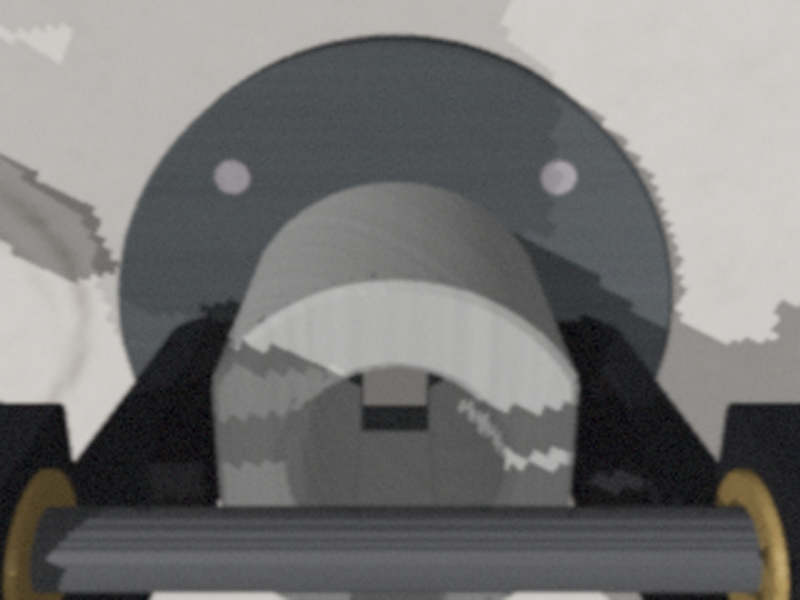

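Run:
```python
from h import *
c=dict(np.load("w13.npz"));p,q=pose()
f=lambda a:(100+(a[0]+.5)/2.5-.5,110+(a[1]+.5)/2.5-.5)
T=lambda a,z:(q.inv().apply(plane(c,f(a),z)-p)*1000).round(1)
print("screws",T((232,177),.014),T((558,177),.014))
F=np.array([T(a,.014) for a in((395,36),(260,80),(530,78),(121,290),(671,300),(160,170),(634,170))])
A=np.c_[2*F[:,:2],np.ones(len(F))];x=np.linalg.lstsq(A,(F[:,:2]**2).sum(1),rcond=None)[0];print("disc",x[:2],np.sqrt(x[2]+x[0]**2+x[1]**2))
F=np.array([T(a,.066) for a in((395,281),(300,306),(490,306),(550,345),(245,342))])
A=np.c_[2*F[:,:2],np.ones(len(F))];x=np.linalg.lstsq(A,(F[:,:2]**2).sum(1),rcond=None)[0];print("boss",x[:2],np.sqrt(x[2]+x[0]**2+x[1]**2),F.tolist())
c2=dict(np.load("w12.npz"))
```

```text
screws [ 33.  -33.5  25.4] [33.  32.6 25.4]
disc [ 1.47674503 -0.18914437] 58.472622562439575
boss [ 1.82417437 -0.37616733] 30.60841716603304 [[32.8, -0.5, -26.6], [28.8, -14.3, -26.6], [28.8, 13.3, -26.6], [22.5, 22.4, -26.6], [23.0, -22.6, -26.6]]
```

carry_out(commands=[[[0, 0, 0, 0, 0, -0.3, 5], [0, 0, 0, 0, 0, -1, 5], [0, 0, 0, 0, 0, -2.5, 5], [0, 0, 0, 0, 0, -5, 5], [0, 0, 0, 0, 0, -8, 5], [0, 0, 0, 0, 0, -12, 5], [0, 0, 0, 0, 0, -16, 5], [0, 0, 0, 0, 0, -20, 5], [0, 0, 0, 0, 0, -22.5, 5], [0, 0, 0, 0, 0, -23.5, 5]]])

```text
clock: 14.95
tool_pos: [0.5046, -0.3796, 0.2787]
eef_rot: [0.975, 0.22, 0.002, 0.003]
contact_force: [0.5, -0.2, -4.8]
opening: 0.632
```

Run:
```python
from h import *
s=r.get_state();print(s["opening"]*88,s["contact_force"])
goto((.47,.18,.275),.256)
c=r.snapshot("wrist");crop(c,100,110,420,350,2.5,"w14.png")
```

```text
55.59341900762621 [ 0.48026935 -0.15508181 -4.79109285]
yaw now 0.4446 turn [ 0.0056 -0.0042  0.1886] shift cm [ 20.95 -52.01   0.13]
```

View pics/w14.png

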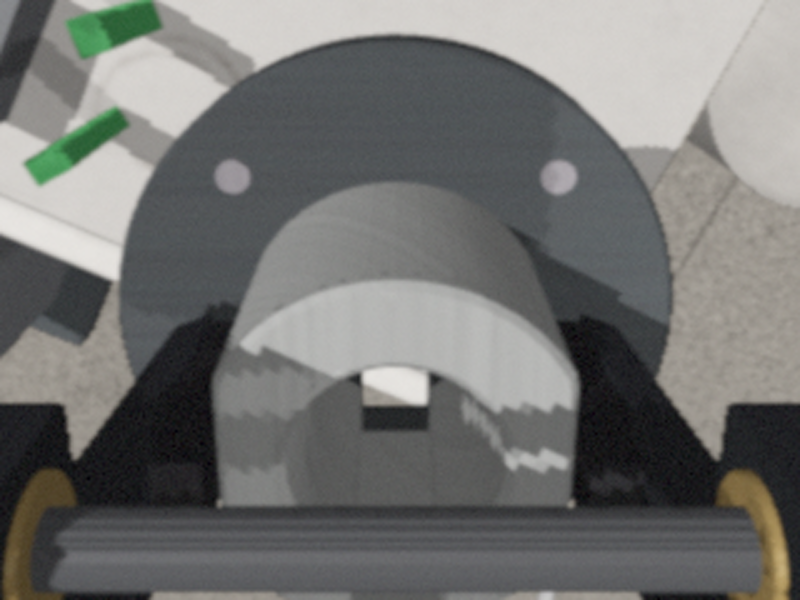

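carry_out(commands=[[[0, 0, 0.01, 0.4, -0.9, 0, 5], [0, 0, 0.02, 1.1, -2.8, 0, 5], [0, 0, 0.04, 2.2, -5.6, 0, 5], [0, 0, 0.06, 3.6, -9, 0, 5], [0, 0, 0.08, 5, -12.5, 0, 5], [0, 0, 0.1, 6.4, -16, 0, 5], [0, 0, 0.12, 7.8, -19.5, 0, 5], [0, 0, 0.14, 9.3, -23, 0, 5], [0, 0, 0.16, 10.7, -26.5, 0, 5], [0, 0, 0.188, 12.1, -30, 0, 5]]])

```text
clock: 15.83
tool_pos: [0.4804, -0.0535, 0.2715]
eef_rot: [0.992, 0.128, -0.003, -0.001]
contact_force: [0.8, 0.2, -4.5]
opening: 0.633
```

Run:
```python
from h import *
s=r.get_state();print(s["opening"]*88,s["contact_force"],s["tool_pos"])
goto((.47,.18,.275),.256)
```

```text
55.72240749299503 [ 0.83226738  0.24091009 -4.47962055] [ 0.48036795 -0.05346807  0.27154869]
yaw now 0.2558 turn [-0.0022  0.0059 -0.0002] shift cm [  4.9  -22.85  -0.32]
```

carry_out(commands=[[[0, 0, 0, 0.8, -3.5, 0, 5], [0, 0, 0, 1.5, -7, 0, 5], [0, 0, 0, 2.3, -10.5, 0, 5], [0, 0, 0, 3, -14, 0, 5], [0, 0, 0, 3.6, -17, 0, 5], [0, 0, 0, 4.2, -19.5, 0, 5], [0, 0, 0, 4.6, -21.3, 0, 5], [0, 0, 0, 4.8, -22.4, 0, 5], [0, 0, 0, 4.9, -22.8, 0, 5], [0, 0, 0, 4.9, -22.8, 0, 5]]])

```text
clock: 16.67
tool_pos: [0.4716, 0.1772, 0.2727]
eef_rot: [0.992, 0.129, -0.002, 0.001]
contact_force: [-0.3, -0.9, -5.5]
opening: 0.628
```

carry_out(commands=[[[0, 0, 0, 0, 0, 0, 5], [0, 0, 0, 0, 0, 0, 5], [0, 0, 0, 0, 0, 0, 5], [0, 0, 0, 0, 0, 0, 5]]])

```text
clock: 17.0
tool_pos: [0.473, 0.1758, 0.2741]
eef_rot: [0.992, 0.127, -0.0, 0.0]
contact_force: [-0.2, -0.8, -5.4]
opening: 0.633
```

Run:
```python
from h import *
s=r.get_state();print(s["opening"]*88,s["contact_force"],s["tool_pos"])
goto((.505,.188,.23),.256)
c=r.snapshot("wrist");np.savez("w15.npz",**c);crop(c,100,60,420,300,2.5,"w15.png")
```

```text
55.7342733404783 [-0.184198   -0.76799487 -5.35431055] [0.47296983 0.17580993 0.274101  ]
yaw now 0.2547 turn [ 0.0006  0.0002 -0.0013] shift cm [ 3.41 -0.38  4.41]
```

View pics/w15.png

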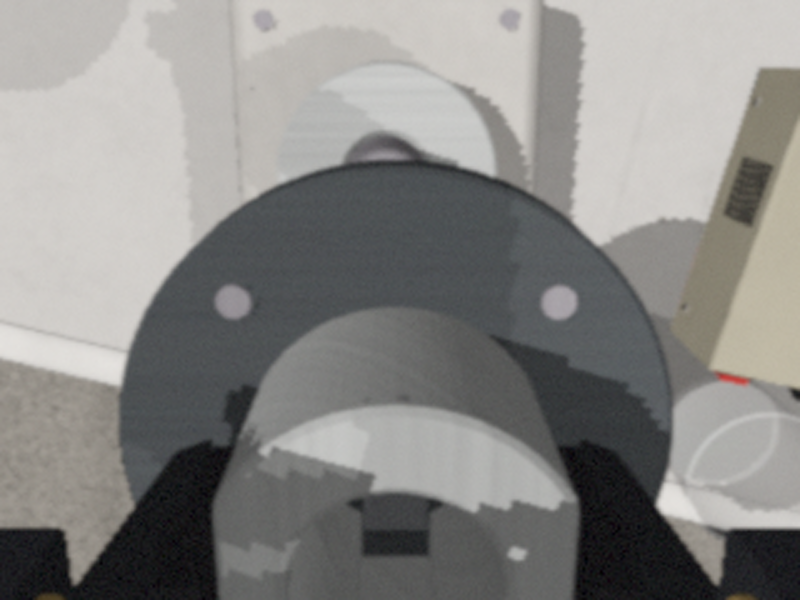

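carry_out(commands=[[[0, 0, 0, 0.5, 0, 0.5, 5], [0, 0, 0, 1.2, -0.1, 1.2, 5], [0, 0, 0, 2, -0.2, 2.2, 5], [0, 0, 0, 2.7, -0.3, 3.4, 5], [0, 0, 0, 3.2, -0.38, 4.8, 5], [0, 0, 0, 3.4, -0.38, 6, 5], [0, 0, 0, 3.4, -0.38, 7, 5], [0, 0, 0, 3.4, -0.38, 7.4, 5], [0, 0, 0, 3.4, -0.38, 7.4, 5], [0, 0, 0, 3.4, -0.38, 7.4, 5]]])

```text
clock: 17.88
tool_pos: [0.5047, 0.1894, 0.1999]
eef_rot: [0.992, 0.128, -0.0, 0.0]
contact_force: [0.5, 0.6, -4.5]
opening: 0.629
```

Run:
```python
from h import *
r.snapshot("top");r.snapshot("top")
s=r.get_state();print(s["opening"]*88,s["contact_force"],s["tool_pos"])
goto((.505,.188,.20),.256)
c=r.snapshot("wrist");np.savez("w16.npz",**c);crop(c,100,60,420,300,2.5,"w16.png")
c=r.snapshot("scene");np.savez("s16.npz",**c);crop(c,180,80,280,160,8,"s16.png")
```

```text
55.76782720204994 [ 0.49601316  0.0426985  -3.89330515] [0.50514387 0.18959645 0.20068373]
yaw now 0.2568 turn [-0.0002 -0.0013  0.0008] shift cm [-0.05  0.15  0.07]
```

View pics/w16.png

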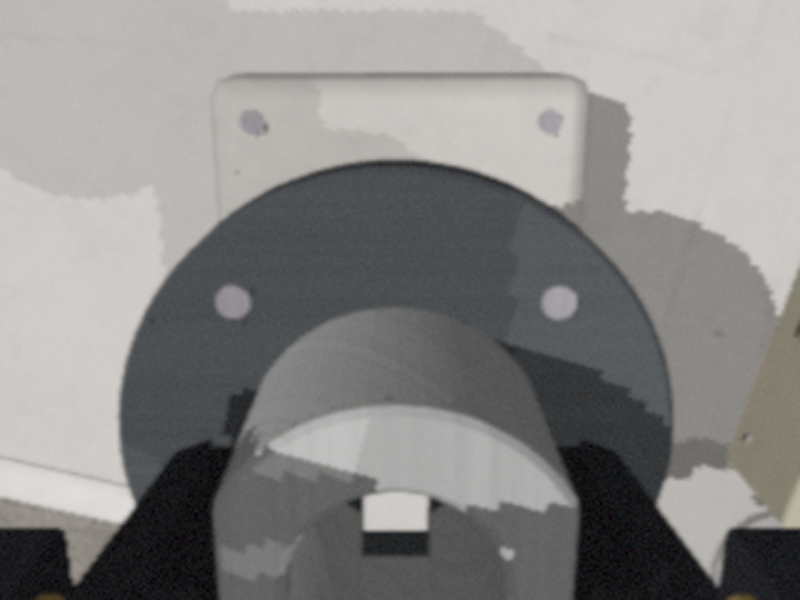

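View pics/s16.png

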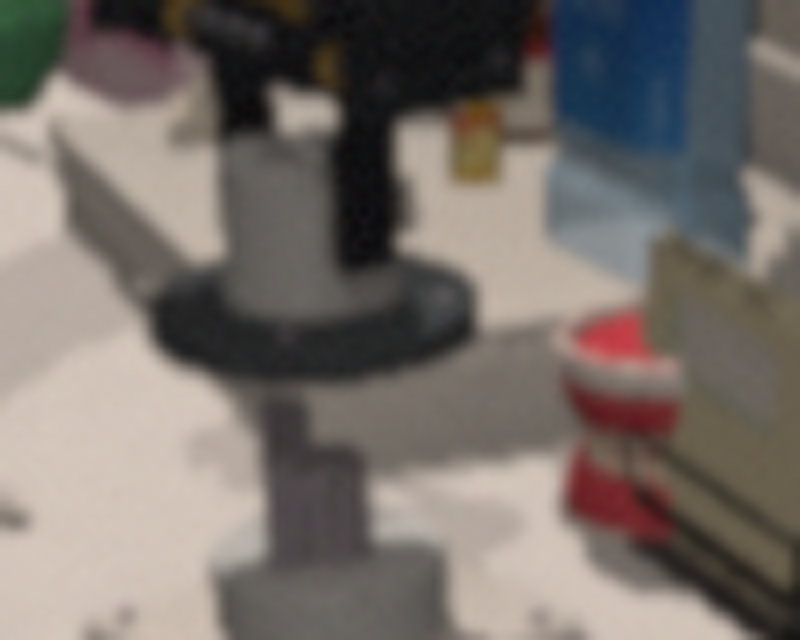

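Run:
```python
from h import *
c=dict(np.load("w16.npz"));p,q=pose();print(p)
f=lambda a:(100+(a[0]+.5)/2.5-.5,60+(a[1]+.5)/2.5-.5)
T=lambda a,z:(q.inv().apply(plane(c,f(a),z)-p)*1000).round(1)
print(T((254,122),.05),T((551,122),.05),T((232,302),p[2]-.0254),T((558,302),p[2]-.0254))
# earlier screws rel. axis in grinder frame
S=np.array([[.55,.2508],[.5754,.1548],[.4599,.1245],[.4344,.2205]]);m=S.mean(0);a=.256;M=np.array([[np.cos(a),np.sin(a)],[-np.sin(a),np.cos(a)]]);print(((S-m)@M.T).round(4))
```

```text
[0.50511818 0.18956372 0.20080799]
[ 59.  -47.8 150.9] [ 58.9  51.8 150.9] [ 33.1 -33.5  25.5] [33.  32.6 25.4]
[[ 0.0596  0.0497]
 [ 0.0599 -0.0496]
 [-0.0595 -0.0497]
 [-0.0599  0.0496]]
```

carry_out(commands=[[[0, 0, 0, -0.04, 0.1, 0.2, 5], [0, 0, 0, -0.07, 0.18, 0.6, 5], [0, 0, 0, -0.07, 0.18, 1, 5], [0, 0, 0, -0.07, 0.18, 1.3, 5], [0, 0, 0, -0.07, 0.18, 1.5, 5], [0, 0, 0, -0.07, 0.18, 1.5, 5], [0, 0, 0, -0.07, 0.18, 1.5, 5]]])

```text
clock: 18.67
tool_pos: [0.5044, 0.1875, 0.1849]
eef_rot: [0.992, 0.128, -0.0, 0.0]
contact_force: [-0.5, 0.6, -4.5]
opening: 0.633
```

Run:
```python
from h import *
s=r.get_state();print(s["opening"]*88,s["contact_force"],s["tool_pos"])
goto((.505,.1878,.165),.256)
c=r.snapshot("wrist");np.savez("w17.npz",**c);crop(c,100,60,420,300,2.5,"w17.png")
c=r.snapshot("scene");np.savez("s17.npz",**c);crop(c,180,80,280,160,8,"s17.png")
```

```text
55.690829753185 [-0.52532323  0.57117982 -4.52139647] [0.50442245 0.18749224 0.18487764]
yaw now 0.2569 turn [0.0001 0.0004 0.0009] shift cm [ 0.06 -0.02  1.99]
```

View pics/w17.png

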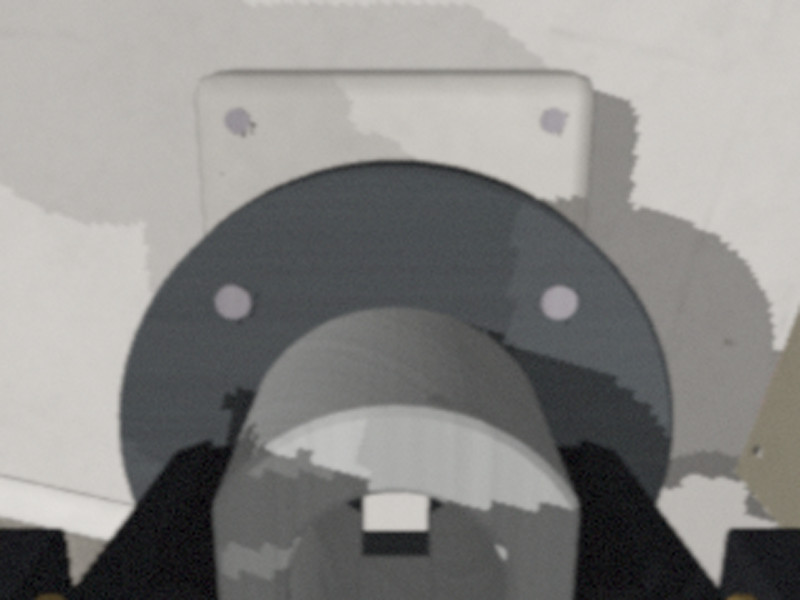

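View pics/s17.png

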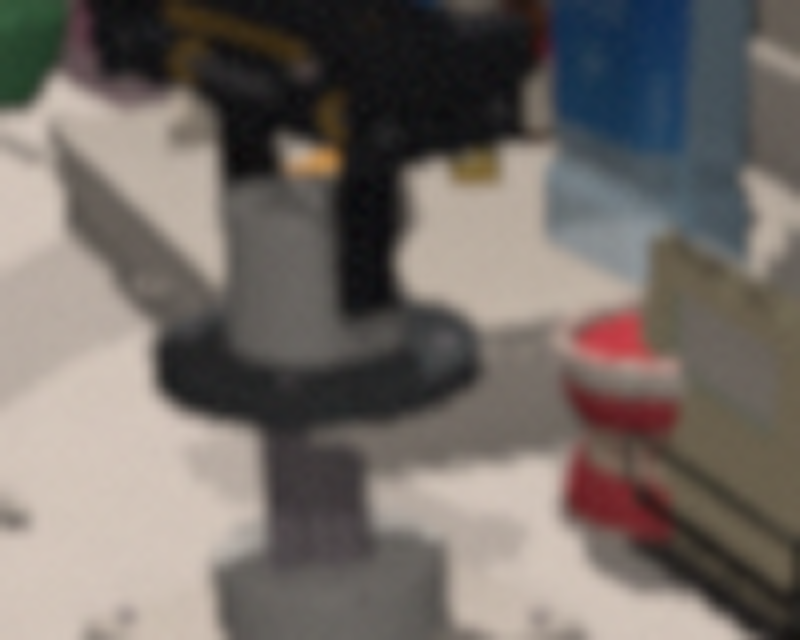

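Run:
```python
from h import *
c=dict(np.load("w17.npz"));p,q=pose();print(p)
f=lambda a:(100+(a[0]+.5)/2.5-.5,60+(a[1]+.5)/2.5-.5)
T=lambda a,z:(q.inv().apply(plane(c,f(a),z)-p)*1000).round(1)
print(T((238,121),.05),T((553,120),.05),T((232,302),p[2]-.0254),T((558,302),p[2]-.0254))
```

```text
[0.50461291 0.18757308 0.18516338]
[ 60.2 -50.2 135.2] [ 60.4  49.6 135.2] [ 32.9 -33.4  25.4] [32.8 32.6 25.4]
```

carry_out(commands=[[[0, 0, 0, 0.05, 0, 0.1, 5], [0, 0, 0, 0.05, 0, 0.3, 5], [0, 0, 0, 0.05, 0, 0.6, 5], [0, 0, 0, 0.05, 0, 0.9, 5], [0, 0, 0, 0.05, 0, 1.1, 5], [0, 0, 0, 0.05, 0, 1.3, 5], [0, 0, 0, 0.05, 0, 1.3, 5]]])

```text
clock: 19.35
tool_pos: [0.5047, 0.1875, 0.1716]
eef_rot: [0.992, 0.128, -0.0, 0.0]
contact_force: [-0.1, 0.3, -4.0]
opening: 0.632
```

Run:
```python
from h import *
s=r.get_state();print(s["opening"]*88,s["contact_force"],s["moment"],s["tool_pos"])
goto((.505,.1878,.165),.256)
c=r.snapshot("scene");np.savez("s18.npz",**c);crop(c,180,80,280,160,8,"s18.png")
```

```text
55.57458466037659 [-0.05010755  0.2745604  -3.96077799] [0.01479929 0.05491462 0.06051944] [0.50472453 0.18747687 0.17158948]
yaw now 0.2568 turn [0.0002 0.0009 0.0008] shift cm [ 0.04 -0.02  0.66]
```

View pics/s18.png

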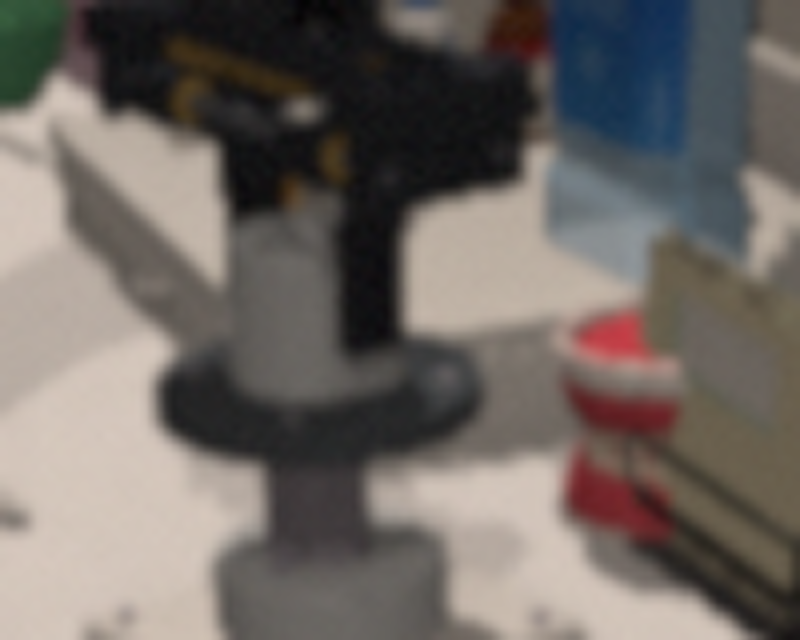

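carry_out(commands=[[[0, 0, 0, 0.02, 0, 0.2, 5], [0, 0, 0, 0.02, 0, 0.5, 5], [0, 0, 0, 0.02, 0, 0.9, 5], [0, 0, 0, 0.02, 0, 1.3, 5], [0, 0, 0, 0.02, 0, 1.7, 5], [0, 0, 0, 0.02, 0, 2.1, 5], [0, 0, 0, 0.02, 0, 2.4, 5], [0, 0, 0, 0.02, 0, 2.5, 5], [0, 0, 0, 0.02, 0, 2.5, 5]]])

```text
clock: 20.15
tool_pos: [0.505, 0.1875, 0.1467]
eef_rot: [0.992, 0.128, -0.0, 0.0]
contact_force: [0.4, -0.2, -4.2]
opening: 0.633
```

Run:
```python
from h import *
s=r.get_state();print(s["opening"]*88,s["contact_force"],s["moment"],s["tool_pos"])
goto((.505,.1878,.118),.256)
```

```text
55.678612435151244 [ 0.39374695 -0.21878998 -4.19356226] [ 0.00532228 -0.01440841  0.04720927] [0.50499059 0.18754049 0.146718  ]
yaw now 0.2568 turn [0.0002 0.0007 0.0008] shift cm [ 0.01 -0.03  2.87]
```

carry_out(commands=[[[0, 0, 0, 0, 0, 0.2, 5], [0, 0, 0, 0, 0, 0.5, 5], [0, 0, 0, 0, 0, 0.9, 5], [0, 0, 0, 0, 0, 1.3, 5], [0, 0, 0, 0, 0, 1.7, 5], [0, 0, 0, 0, 0, 2.1, 5], [0, 0, 0, 0, 0, 2.4, 5], [0, 0, 0, 0, 0, 2.6, 5], [0, 0, 0, 0, 0, 2.7, 5], [0, 0, 0, 0, 0, 2.7, 5]]])

```text
clock: 20.98
tool_pos: [0.5051, 0.1876, 0.1199]
eef_rot: [0.992, 0.128, -0.0, 0.0]
contact_force: [0.7, -0.9, -4.5]
opening: 0.631
```

Run:
```python
from h import *
s=r.get_state();print(s["opening"]*88,s["contact_force"],s["moment"],s["tool_pos"])
c=r.snapshot("scene");crop(c,180,80,280,160,8,"s19.png")
```

```text
55.56448968367974 [ 0.70270719 -0.92645199 -4.51090258] [ 0.04225521  0.00533921 -0.03501314] [0.50508435 0.1875936  0.1198503 ]
```

View pics/s19.png

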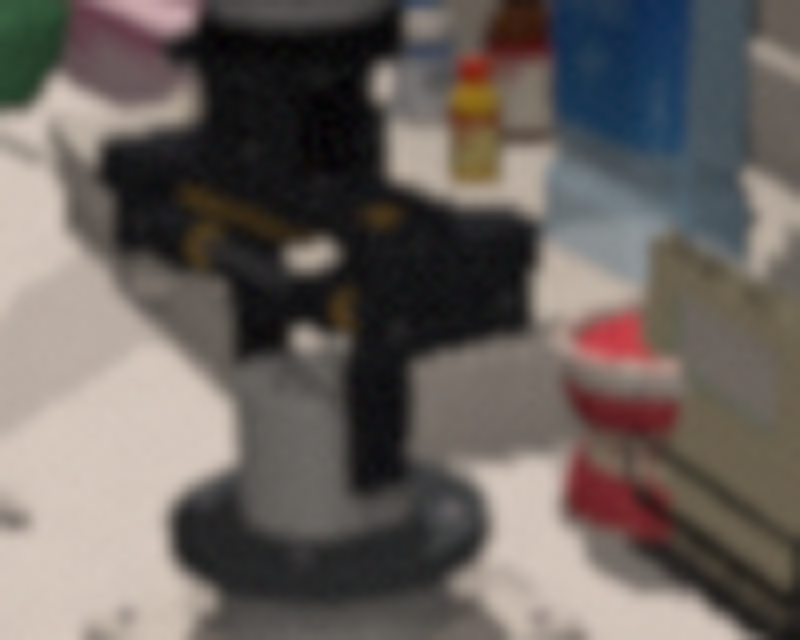

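carry_out(commands=[[[0, 0, 0, 0, 0, 0.05, 5], [0, 0, 0, 0, 0, 0.1, 5], [0, 0, 0, 0, 0, 0.15, 5], [0, 0, 0, 0, 0, 0.2, 5], [0, 0, 0, 0, 0, 0.25, 5], [0, 0, 0, 0, 0, 0.3, 5], [0, 0, 0, 0, 0, 0.3, 5]]])

```text
clock: 21.62
tool_pos: [0.5052, 0.1876, 0.1174]
eef_rot: [0.992, 0.128, 0.0, 0.0]
contact_force: [-0.3, 0.1, -0.2]
opening: 0.631
```

carry_out(commands=[[[0, 0, 0, 0, 0, 0.02, 5.7], [0, 0, 0, 0, 0, 0.02, 6.2], [0, 0, 0, 0, 0, 0.02, 7], [0, 0, 0, 0, 0, 0.02, 8], [0, 0, 0, 0, 0, 0.02, 8.8], [0, 0, 0, 0, 0, 0.02, 8.8], [0, 0, 0, 0, 0, 0.02, 8.8], [0, 0, 0, 0, 0, 0.02, 8.8]]])

```text
clock: 22.28
tool_pos: [0.5052, 0.1876, 0.1169]
eef_rot: [0.992, 0.128, 0.0, 0.0]
contact_force: [-0.4, 0.4, 0.2]
opening: 0.996
```

carry_out(commands=[[[0, 0, 0, 0, 0, -0.5, 8.8], [0, 0, 0, 0, 0, -2, 8.8], [0, 0, 0, 0, 0, -4, 8.8], [0, 0, 0, 0, 0, -7, 8.8], [0, 0, 0, 0, 0, -10, 8.8], [0, 0, 0, 0, 0, -13, 8.8], [0, 0, 0, 0, 0, -15, 8.8], [0, 0, 0, 0, 0, -16, 8.8], [0, 0, 0, 0, 0, -16, 8.8], [0, 0, 0, 0, 0, -16, 8.8]]])

```text
clock: 23.12
tool_pos: [0.5052, 0.1876, 0.2773]
eef_rot: [0.992, 0.128, 0.0, -0.0]
contact_force: [-0.4, -0.2, -0.8]
opening: 0.998
```

Run:
```python
from h import *
s=r.get_state();print(s["opening"],s["contact_force"],s["tool_pos"])
c=r.snapshot("wrist");np.savez("w20.npz",**c);crop(c,150,80,390,260,3.3,"w20.png")
c=r.snapshot("scene");np.savez("s20.npz",**c);crop(c,180,80,280,160,8,"s20.png")
c=r.snapshot("top");np.savez("t20.npz",**c);crop(c,100,90,410,250,2.5,"t20.png")
```

```text
0.9976764513529287 [-0.40995945 -0.15053872 -0.7703192 ] [0.50516936 0.18760532 0.27729218]
```

View pics/w20.png

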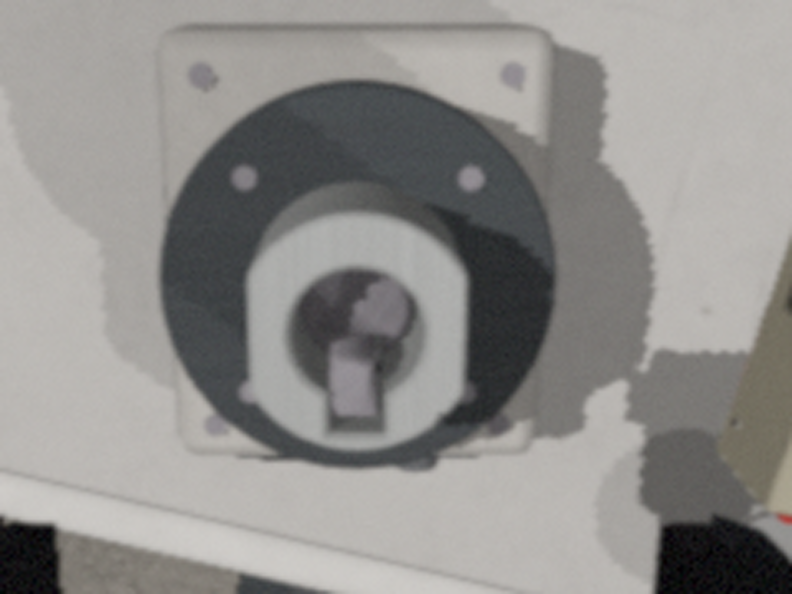

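View pics/s20.png

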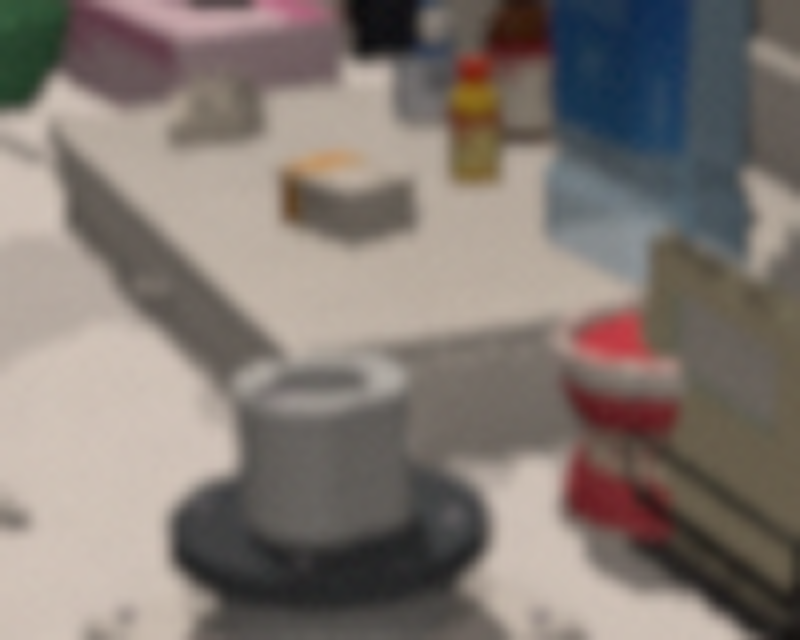

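View pics/t20.png

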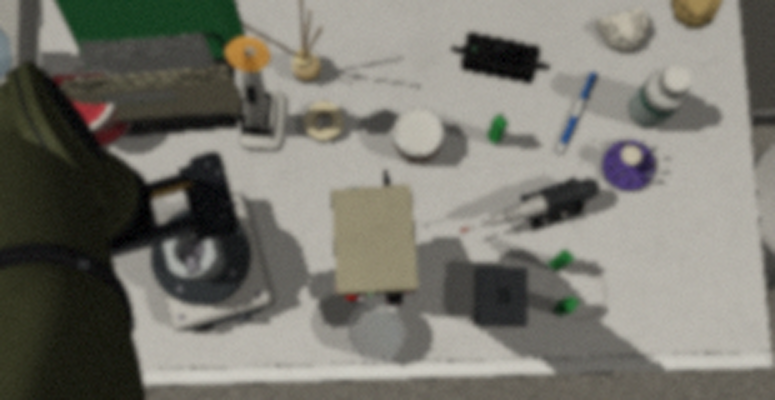

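Run:
```python
from h import *
c=dict(np.load("w20.npz"))
f=lambda a:(150+(a[0]+.5)/3.3-.5,80+(a[1]+.5)/3.3-.5)
L,Rr=f((244,178)),f((471,178))
for z in(.088,.092,.096,.1):
    print("z",z,"screw spacing",np.linalg.norm(plane(c,L,z)-plane(c,Rr,z)).round(4))
S=[plane(c,f(a),.092) for a in((244,178),(471,178),(469,391),(250,391))];S=np.array(S)
print("disc centre",S.mean(0).round(4)); G=np.array([plane(c,f(a),.05) for a in((202,76),(513,76),(499,425),(217,426))]);print("axis",G.mean(0).round(4))
a=S[0]+S[1]-S[2]-S[3];g=G[0]+G[1]-G[2]-G[3];print(np.arctan2(a[1],a[0]),np.arctan2(g[1],g[0]))
```

```text
z 0.088 screw spacing 0.0669
z 0.092 screw spacing 0.0661
z 0.096 screw spacing 0.0653
z 0.1 screw spacing 0.0645
disc centre [0.5053 0.1876 0.092 ]
axis [0.5045 0.1876 0.05  ]
0.2653491142079946 0.25734177501917355
```

Everything checks out: the disc's screw spacing fits a top face at 92 mm, and its centre is within about 1 mm of the grinder axis. The bystanders look unmoved. I'll hand in.

Run:
```python
from plant import r
print(r.finish_job(), r.get_state()["clock"])
```

```text
the job is handed in; nothing more can be done
the job is handed in; nothing more can be done
```

The grinder is assembled and the job is handed in at about 23 s of the 66 s allowed; `finish_job` gave no verdict. I lifted the grey steel key out of its stand, lowered it into the spindle slot and released it for the last drop of about 20 mm. Then I gripped the disc by its boss flats, turned it to the slot direction and lowered it over the key and spindle until the flange took its weight. After that I opened the fingers and backed off.

**Key:** before the disc went on, its top matched the predicted 141 mm height for fully seated, in both the scene and wrist views. It sat about 1 mm to one side, inside the slot's clearance.

**Disc:**
- **Position:** it measured 0.8 mm off the grinder axis, against a 4 mm limit, and within 0.01 rad of the slot direction.
- **Height:** the hand stopped at the height expected for a seated disc. The spacing of the disc's screws fits that height, but only to within a few millimetres.
- **Keyway and fit:** the key is visible in the keyway. I judged the disc level only by eye.

**Bystanders and contact:** the beaker, bur stand and jar looked unmoved in the last top view, though I did not measure them. The arm was clear of everything. No check failed or disagreed by more than about 1–2 mm.

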